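# Clamp down the leak-test chamber cover in star order

### The job

Close the leak-test chamber by hand-tightening its four clamp knobs clockwise in two passes, each time crosswise (a knob, the one opposite it, then the other two). On the first pass turn each knob just until its foot bears lightly on the cover, to a turning torque of about 0.32 N m; only when all four bear, go round crosswise again and tighten each to about 0.55 N m, never above 0.64. Do not disturb the things standing about, and let go of everything.

Things in the scene. Friction and masses are not known exactly. Their poses are not given: they have to be found in the camera images.
- knob_a_grip (a point): centre of the black wing grip of clamp knob a (in the chamber's own +x +y quarter): bar 52 mm long (own x), 14 mm thick (own y), 26 mm high, red dot on top, on a 12 mm steel stem; clamp arm and hub top lie 29 mm below this point. Turns about the vertical through this point, at constant height; clockwise from above tightens. Drags with 0.24 N m when free. Read the torque while turning: at rest this friction can hold a lesser or even reversed one
- foot_a: sprung rubber pressure foot under knob a, 20 mm across; origin on its axis, inside it. Goes down 4 mm per radian of tightening until it bears on the cover (after 0.1 rad at least, up to 0.7: hidden, varying); then turning torque = 0.24 N m + 0.004 N m per newton under the foot. Let go above 60 N, the knob springs back by itself to 60 N, as it should
- knob_b_grip (a point): centre of the black wing grip of clamp knob b (next clockwise from a (seen from above)): bar 52 mm long (own x), 14 mm thick (own y), 26 mm high, red dot on top, on a 12 mm steel stem; clamp arm and hub top lie 29 mm below this point. Turns about the vertical through this point, at constant height; clockwise from above tightens. Drags with 0.24 N m when free. Read the torque while turning: at rest this friction can hold a lesser or even reversed one
- foot_b: sprung rubber pressure foot under knob b, 20 mm across; origin on its axis, inside it. Goes down 4 mm per radian of tightening until it bears on the cover (after 0.1 rad at least, up to 0.7: hidden, varying); then turning torque = 0.24 N m + 0.004 N m per newton under the foot. Let go above 60 N, the knob springs back by itself to 60 N, as it should
- knob_c_grip (a point): centre of the black wing grip of clamp knob c (opposite a): bar 52 mm long (own x), 14 mm thick (own y), 26 mm high, red dot on top, on a 12 mm steel stem; clamp arm and hub top lie 29 mm below this point. Turns about the vertical through this point, at constant height; clockwise from above tightens. Drags with 0.24 N m when free. Read the torque while turning: at rest this friction can hold a lesser or even reversed one
- foot_c: sprung rubber pressure foot under knob c, 20 mm across; origin on its axis, inside it. Goes down 4 mm per radian of tightening until it bears on the cover (after 0.1 rad at least, up to 0.7: hidden, varying); then turning torque = 0.24 N m + 0.004 N m per newton under the foot. Let go above 60 N, the knob springs back by itself to 60 N, as it should
- knob_d_grip (a point): centre of the black wing grip of clamp knob d (opposite b): bar 52 mm long (own x), 14 mm thick (own y), 26 mm high, red dot on top, on a 12 mm steel stem; clamp arm and hub top lie 29 mm below this point. Turns about the vertical through this point, at constant height; clockwise from above tightens. Drags with 0.24 N m when free. Read the torque while turning: at rest this friction can hold a lesser or even reversed one
- foot_d: sprung rubber pressure foot under knob d, 20 mm across; origin on its axis, inside it. Goes down 4 mm per radian of tightening until it bears on the cover (after 0.1 rad at least, up to 0.7: hidden, varying); then turning torque = 0.24 N m + 0.004 N m per newton under the foot. Let go above 60 N, the knob springs back by itself to 60 N, as it should
- chamber: leak-test chamber fixed to the table: round base and flange 210 mm across, four blue clamp arms at 45, -45, -135 and 135 degrees from its own x, knob axes 68 mm from its axis; origin under its centre, z up. Once a foot bears, its load grows by about 130 N (0.5 N m) per radian; as the gasket yields, tightening one knob takes a few newtons off the others
- cover: clear round cover 160 mm across and about 10 mm thick with a white gauge in its middle, lying loose on the chamber's gasket under the four feet; origin at the centre of its underside, z up
- label_roll_mid (a point): white label roll, 58 mm across, 40 mm high, a bystander; point at its centre, 20 mm above the table
- tape_mid (a point): brown parcel tape roll, 96 mm across, 48 mm high, a bystander; point at its centre, 24 mm above the table
- empty_cup_mid (a point): clear open deli cup, 94 mm across, 92 mm high, a bystander; point at its centre, 46 mm above the table
Things that resemble listed ones, but are neither listed nor needed, are in the scene too. Of the things like the cover, leave any that is blue or brown; of the rest the larger one is meant.

How it is judged:
By the outcome, as a careful person would: the job done as asked, in the order asked, and still so for the second after the job is handed in, with the robot touching nothing.
It also fails if it takes over 72 s, if anything falls off the work surface, if the arm or the gripper's body presses on something with over 40 N, if the wrist force passes 120 N, or if a joint passes its speed limit or range.

### The arm

A 6-joint arm with a two-finger parallel gripper is mounted at the origin on the work surface; the furniture and walls round the work are solid. World frame = base frame: x ahead of the robot, y to its left, z up, the work surface at z = 0. Lengths are in m, angles in rad, forces in N, time in s.
With the tool pointing down it reaches from about 0.3 to 0.85 m from the base axis. Payload 4.2 kg.
Tool frame: the origin (TCP) lies at the very end of the fingers, on their centre line; the grasp point (between the pads) lies 19 mm behind it; z points along the fingers, y is the direction in which the jaws open and shut (so a half turn about z gives the same grasp; the last joint's range is limited). The gripper opens to 91 mm and grips with 3 to 60 N. Pads are 32 mm wide; open, the fingers measure 118 mm over their backs; the gripper's body (76 mm by 178 mm) begins 60 mm behind the grasp point.
Start: joints at [-1.164, 0.32, 1.565, -0, 1.257, -0.02], TCP at [0.238, -0.523, 0.214] pointing down, gripper open.
Joint ranges: [-3.11, 3.11], [-0.84, 2.01], [0.21, 2.61], [-1.34, 4.49], [0.05, 2.63], [-2.56, 2.56]. Speed limits (rad/s): [2.57, 2.57, 3.14, 3.14, 3.14, 3.14].

### API

Orientations are given as a unit quaternion [w, x, y, z].
In Python, from station import read_state, get_image, camera_params, sign_off gives the robot as it stands.
- The arm moves only by the shell command python3 -m creep 'ROWS' [OPENING] [FORCE]. ROWS is a JSON object of lists of equal length, an entry for each row: "xyz": the shift along the tool's x, y, z in mm, a list of three; "roll": the turn about the tool's z in rad. In form: {"xyz": [[tx, ty, tz], ...], "roll": [roll, ...]}. A call has 1 to 8 rows; each row shifts and turns the pose as measured when the row begins, along the tool's axes as they then stand; what a row does not reach is not made up. A row lasts 1/8 s, in which the tool goes at most 62.5 mm and 10.7 degrees, less where a joint would pass 70% of its speed; a pose out of reach is approached as far as the arm can. A call with a gripper value outside its range is refused whole. OPENING is the closure in counts, from 0 (fully open) to 255 (shut), set as the call begins (- or left out, the last holds). The fingers move at their own pace and stop on an object; FORCE is the grip in N (left out, the last holds). Time passes only in rows, so rows that do not move let the fingers close. It gives the time, the measured TCP pose, the force and the opening at its end, in the units of the state.
- read_state(): the state, without advancing time (a new reading comes with each control period).
- get_image(name): name is "scene" or "side" or "wrist"; returns the picture (420x560x3 uint8, red, green, blue); there is no depth.
- camera_params(name): a dict with "K" (3x3 intrinsics, pixels), "cam_to_world" (4x4, takes a point from camera to world coordinates); the wrist camera has in their place "hand_eye" (4x4, takes a point from camera to tool coordinates, whose origin is the TCP and whose axes are the flange's). Camera axes: x right, y up, looking along -z (the intrinsics and any distortion apply to the point x, -y, -z); pixel columns grow to the right and rows downward; lengths in m; the calibration is good to about 2 mm. A picture is of the moment at which its call begins: read the wrist's pose just before it. camera_params takes no time and is no camera call.
- sign_off(): hands the job in, once; it reports no verdict.
The state is a dict: "clock": time; "joint_pos": joint angles; "qd": joint speeds; "joint_efforts": joint torques, N m; "tcp_pos": TCP position; "orientation": TCP orientation; "wrist_force": force on the tool from outside, world axes, zero at the start; "wrist_torque": the same for the moment, N m; "grip_width": finger opening in m.
Only numpy, scipy, OpenCV 4.12 (cv2) and the standard library are available. Lean on these libraries where they do the work, as an engineer would, in place of code of your own. Each camera call takes 0.05 s, during which the arm holds its last target. There are 200 camera calls.

## Working session

There is one attempt and no reset: what is moved stays moved. The work goes in short steps, Python scripts to look and compute and a shell command to move; the robot and the scene stay as the last step left them, time stands still between calls to the robot, and variables do not carry over. Pictures are saved under pics/ and viewed, about 8 in all and at most 12, crops included, and the job is handed in when it is done.

```bash
mkdir -p pics; ls; python3 - <<'E'
from station import *
import cv2,json,numpy as np
np.set_printoptions(precision=4,suppress=True)
s=read_state();print(s)
for n in("scene","side","wrist"):
    p=camera_params(n);print(n,{k:np.array(v) if not isinstance(v,str) else v for k,v in p.items()})
for n in("scene","side"):
    cv2.imwrite(f"pics/{n}0.png",cv2.resize(get_image(n)[:,:,::-1],(800,600),interpolation=cv2.INTER_CUBIC))
E
```

```text
pics
{'clock': 0.0, 'joint_pos': array([-1.164 ,  0.3203,  1.5657, -0.    ,  1.2574, -0.02  ]), 'qd': array([-0.0007,  0.0014,  0.0007, -0.0004,  0.0012,  0.0005]), 'joint_efforts': array([ -0.0002, -41.2454, -23.1974,   0.0727,   0.0453,  -0.0001]), 'tcp_pos': array([ 0.2378, -0.523 ,  0.2131]), 'orientation': array([-0.0009,  0.9773,  0.2118, -0.0002]), 'wrist_force': array([ 0.2422,  0.2762, -0.7732]), 'wrist_torque': array([-0.0051, -0.0653,  0.0266]), 'grip_width': 0.0917887550135075}
scene {'K': array([[499.5284,   0.    , 280.0711],
       [  0.    , 499.5284, 204.4934],
       [  0.    ,   0.    ,   1.    ]]), 'cam_to_world': array([[-0.6741,  0.4034, -0.6188, -0.2708],
       [-0.7384, -0.345 ,  0.5794,  0.7377],
       [ 0.0203,  0.8475,  0.5304,  0.8445],
       [ 0.    ,  0.    ,  0.    ,  1.    ]])}
side {'K': array([[381.8912,   0.    , 276.9577],
       [  0.    , 381.8912, 216.6487],
       [  0.    ,   0.    ,   1.    ]]), 'cam_to_world': array([[-0.9055,  0.1674, -0.3899,  0.0616],
       [-0.4235, -0.4127,  0.8064,  0.9326],
       [-0.0259,  0.8954,  0.4446,  0.6803],
       [ 0.    ,  0.    ,  0.    ,  1.    ]])}
wrist {'K': array([[295.9062,   0.    , 274.8615],
       [  0.    , 295.9062, 212.0474],
       [  0.    ,   0.    ,   1.    ]]), 'hand_eye': array([[ 0.0003,  0.9634,  0.2679,  0.0756],
       [ 1.    , -0.0003,  0.0001,  0.    ],
       [ 0.0002,  0.2679, -0.9634, -0.1709],
       [ 0.    ,  0.    ,  0.    ,  1.    ]])}
```

View pics/scene0.png

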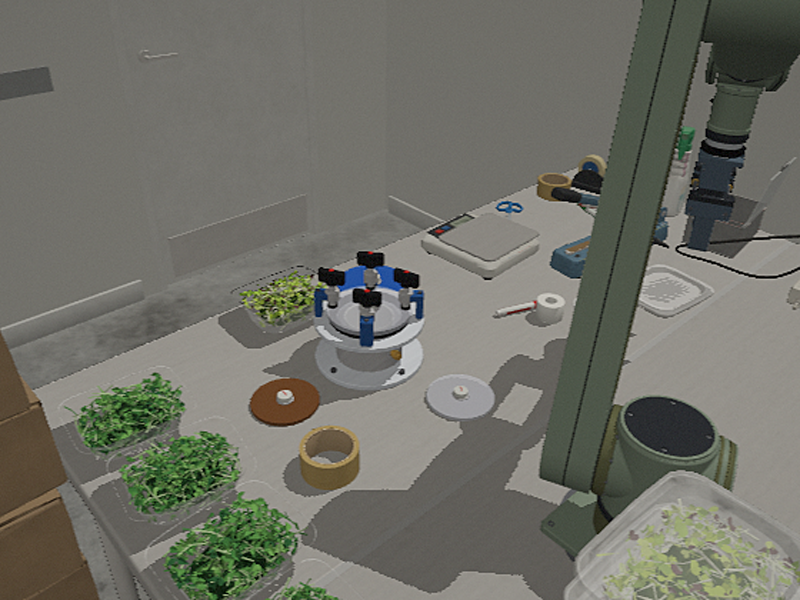

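View pics/side0.png

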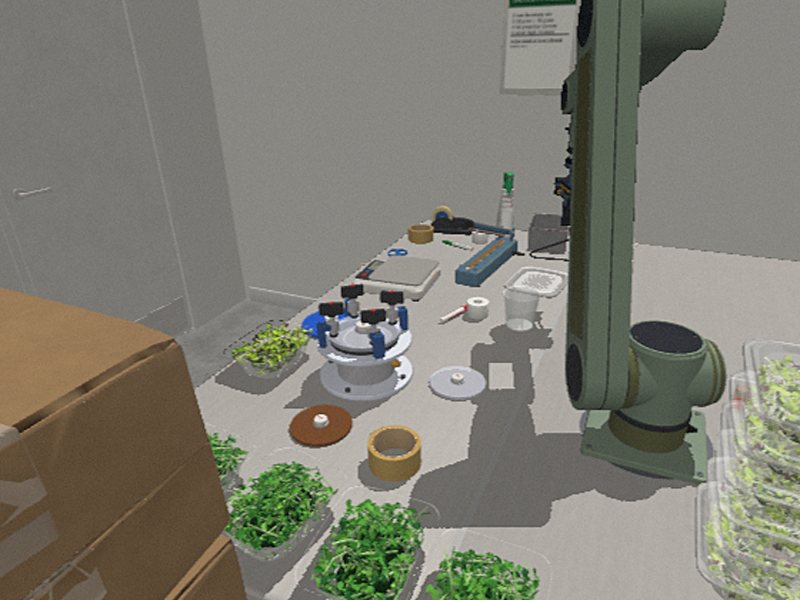

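Scene: the chamber stands at about (370,325) with black wing knobs at (331,275), (370,258), (407,277) and (367,297) (800-wide pixels). Side view: knobs at (330,309), (352,290), (392,297) and (373,316). Lookalikes for the cover are a brown disc at (285,400), a blue one behind the chamber and a small clear one at (460,396). The real cover is the clear one under the feet. Next I triangulate the red dots.

```bash
cat > h.py <<'E'
import numpy as np,cv2
from scipy.spatial.transform import Rotation as R
from station import *
np.set_printoptions(precision=4,suppress=True)
def T_of(n,s=None):
    p=camera_params(n)
    if n!="wrist": return np.array(p["K"]),np.array(p["cam_to_world"])
    T=np.eye(4);q=s["orientation"];T[:3,:3]=R.from_quat([q[1],q[2],q[3],q[0]]).as_matrix();T[:3,3]=s["tcp_pos"]
    return np.array(p["K"]),T@np.array(p["hand_eye"])
def P(n,s=None):
    K,T=T_of(n,s);return K@np.diag([1,-1,-1])@np.linalg.inv(T)[:3]
def at_z(n,uv,z,s=None):
    K,T=T_of(n,s);d=T[:3,:3]@(np.diag([1,-1,-1])@np.linalg.inv(K)@[*uv,1]);return T[:3,3]+d*(z-T[2,3])/d[2]
def red(im,box):
    u0,v0,u1,v1=box;c=im[v0:v1,u0:u1].astype(int)
    m=((c[...,0]>90)&(c[...,0]>2*c[...,1])&(c[...,0]>2*c[...,2])).astype(np.uint8)
    n,_,st,ce=cv2.connectedComponentsWithStats(m)
    return [(ce[i]+[u0,v0],st[i,4]) for i in range(1,n)]
E
python3 - <<'E'
from h import *
a=red(get_image("scene"),(215,168,300,215));b=red(get_image("side"),(215,192,290,235))
print(a);print(b)
for p,_ in a:
  for q,_ in b:
    X=cv2.triangulatePoints(P("scene"),P("side"),p.reshape(2,1),q.reshape(2,1)).ravel();X=X[:3]/X[3]
    e=P("scene")@[*X,1];print(p,q,X,np.linalg.norm(e[:2]/e[2]-p))
E
python3 - <<'E'
import cv2;c=cv2.imread('pics/scene0.png')[225:405,290:530];cv2.imwrite('pics/crop1.png',cv2.resize(c,None,fx=3.3,fy=3.3,interpolation=cv2.INTER_CUBIC))
E
```

```text
[(array([259. , 176.5]), np.int32(6)), (array([231.2857, 188.5714]), np.int32(7)), (array([284.1667, 189.6667]), np.int32(6)), (array([256.5   , 203.3333]), np.int32(6))]
[(array([254.6, 192.2]), np.int32(5)), (array([246.2, 199.4]), np.int32(5)), (array([273.6667, 203.6667]), np.int32(3)), (array([231.2, 211.6]), np.int32(5)), (array([260.8, 216.6]), np.int32(5))]
[259.  176.5] [254.6 192.2] [0.566  0.0297 0.2441] 1.3191463133079344
[259.  176.5] [246.2 199.4] [ 0.6328 -0.0279  0.1919] 0.014480982679156762
[259.  176.5] [273.6667 203.6667] [0.4833 0.0966 0.2821] 6.600155961833956
[259.  176.5] [231.2 211.6] [ 0.7816 -0.1557  0.0765] 2.061396708640883
[259.  176.5] [260.8 216.6] [0.5651 0.0274 0.2131] 9.35866549751673
[231.2857 188.5714] [254.6 192.2] [0.4753 0.1854 0.3127] 3.384719427760107
[231.2857 188.5714] [246.2 199.4] [0.5246 0.148  0.274 ] 2.107432977791713
[231.2857 188.5714] [273.6667 203.6667] [0.416  0.2262 0.3366] 4.346551130582491
[231.2857 188.5714] [231.2 211.6] [0.6297 0.0686 0.1922] 0.07582134588444799
[231.2857 188.5714] [260.8 216.6] [0.4791 0.1794 0.2831] 7.032429506353626
[284.1667 189.6667] [254.6 192.2] [ 0.6218 -0.1015  0.1533] 8.299648074398295
[284.1667 189.6667] [246.2 199.4] [ 0.7103 -0.1876  0.0792] 6.91026698327196
[284.1667 189.6667] [273.6667 203.6667] [ 0.5387 -0.0335  0.1906] 0.013875888741837164
[284.1667 189.6667] [231.2 211.6] [ 0.9167 -0.387  -0.0923] 4.718468717627019
[284.1667 189.6667] [260.8 216.6] [ 0.6512 -0.143   0.0892] 2.812765301127007
[256.5    203.3333] [254.6 192.2] [0.5034 0.1019 0.2487] 11.07817424781555
[256.5    203.3333] [246.2 199.4] [0.5647 0.0493 0.197 ] 9.704142165330802
[256.5    203.3333] [273.6667 203.6667] [0.4496 0.1367 0.2672] 2.8812496561698775
[256.5    203.3333] [231.2 211.6] [ 0.7008 -0.067   0.0834] 7.5263172989282685
[256.5    203.3333] [260.8 216.6] [0.5322 0.0657 0.1924] 0.10970233983675982
```

View pics/crop1.png

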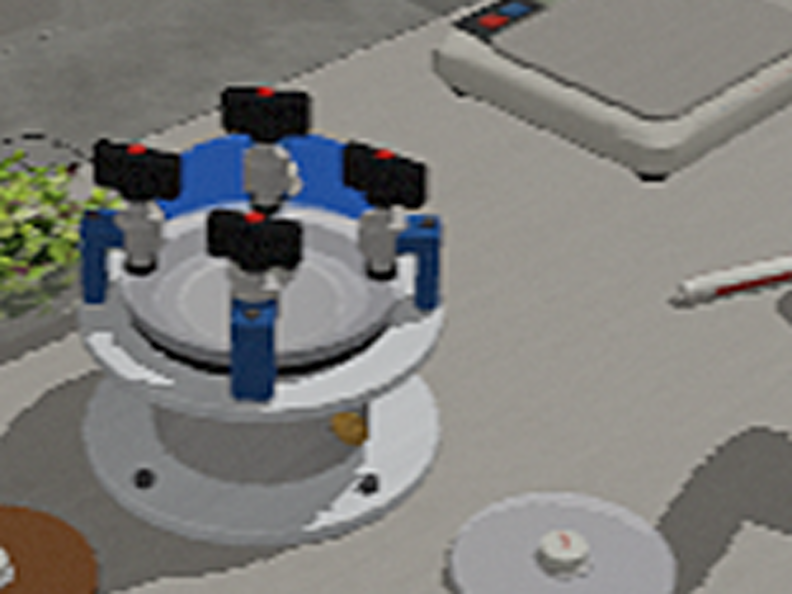

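```bash
python3 - <<'E'
from h import *
for n,u,v,w in [("side",507,230,"bottle base"),("side",520,328,"cup base"),("side",549,225,"box"),("side",478,302,"roll"),("scene",330,470,"tape")]: print(w,at_z(n,(u*.7,v*.7),0))
E
python3 -m creep '{"xyz":[[0,0,-60],[0,0,-60],[30,-20,-20],[50,-32,0],[50,-32,0],[50,-32,0],[50,-32,0],[50,-32,0]],"roll":[0,0,0,0,0,0,0,0]}' 0 30
python3 -m creep '{"xyz":[[50,-32,0],[50,-32,0],[50,-32,0],[50,-32,0],[50,-32,0],[50,-32,0]],"roll":[0,0,0,0,0,0]}'; python3 -c "
from h import *
print(read_state())"
```

```text
bottle base [ 0.5502 -1.0969  0.    ]
cup base [ 0.3131 -0.3249  0.    ]
box [ 0.4118 -1.2162  0.    ]
roll [ 0.46   -0.4335  0.    ]
tape [0.3929 0.2598 0.    ]
clock: 1.2
tcp_pos: [0.422, -0.2386, 0.3561]
orientation: [-0.003, 0.978, 0.207, 0.0]
wrist_force: [-0.1, -1.0, -0.5]
grip_width: 0.091
clock: 1.95
tcp_pos: [0.6227, 0.0695, 0.3571]
orientation: [-0.002, 0.978, 0.208, 0.0]
wrist_force: [0.9, -0.3, 0.4]
grip_width: 0.0909
{'clock': 1.95, 'joint_pos': array([0.091 , 0.3601, 1.1537, 0.0034, 1.6273, 1.2436]), 'qd': array([ 0.6484,  0.5306, -0.7728, -0.0068,  0.2347,  0.6489]), 'joint_efforts': array([ -1.2382, -48.713 , -22.7072,   0.2953,  -0.0638,  -0.5327]), 'tcp_pos': array([0.6227, 0.0695, 0.3571]), 'orientation': array([-0.0016,  0.9782,  0.2077,  0.0004]), 'wrist_force': array([ 0.929 , -0.2925,  0.3977]), 'wrist_torque': array([-0.0127,  0.0283,  0.028 ]), 'grip_width': 0.09093864952437093}
```

```bash

python3 -m creep '{"xyz":[[-30,15,28],[-27,15,28],[0,0,0],[0,0,0]],"roll":[0,0,0,0]}'; python3 - <<'E'
from h import *
s=read_state();im=get_image("wrist");print(s["tcp_pos"],s["joint_pos"],s["qd"])
cv2.imwrite("pics/w1.png",cv2.resize(im[:,:,::-1],(800,600),interpolation=cv2.INTER_CUBIC));np.save("w1.npy",im)
for p,a in red(im,(0,0,560,420)): print(p,a,at_z("wrist",p,.1917,s))
E
```

```text
clock: 2.45
tcp_pos: [0.5861, 0.0243, 0.2969]
orientation: [-0.003, 0.977, 0.212, 0.0]
wrist_force: [0.1, -0.3, -0.3]
grip_width: 0.0911
[0.5861 0.0243 0.2969] [0.019  0.3008 1.3852 0.0051 1.4563 1.1621] [-0.0062  0.0019  0.0186 -0.0043  0.0044 -0.0005]
[249.7656 150.9531] 64 [0.6282 0.0694 0.1917]
[345.1842 190.6447] 76 [ 0.6318 -0.0275  0.1917]
[214.9726 242.3699] 73 [0.5315 0.0657 0.1917]
[303.8444 274.9111] 45 [ 0.5363 -0.0305  0.1917]
```

View pics/w1.png

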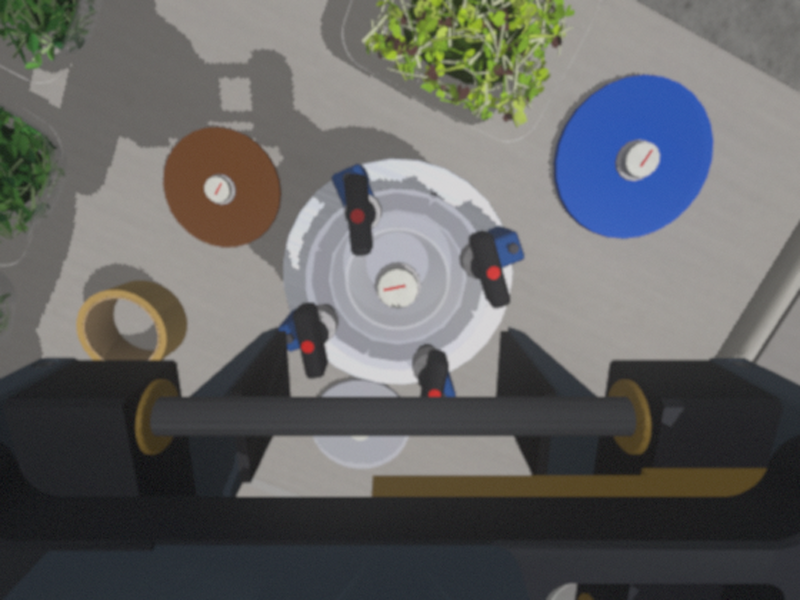

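The wrist view shows the knob dots at (357,216), (493,272), (307,346) and (434,393), with the bars running roughly along the image vertical. The cover's gauge is at (397,288). The brown, blue and small clear discs lie apart on the table. The dots agree with triangulation to about 3 mm. Next I fit the bar yaws.

```bash
cat >> h.py <<'E'
def fit(im,s,c,zt=.1917):
    from scipy.optimize import minimize
    best=None; M=P("wrist",s)
    r=im.astype(int);dark=((r.max(2)<62)|((r[...,0]>90)&(r[...,0]>2*r[...,1]))).astype(np.uint8)
    cc=(lambda h:(h[:2]/h[2]).astype(int))(M@[*c,zt-.013,1]); roi=np.zeros_like(dark);cv2.circle(roi,tuple(map(int,cc)),42,1,-1)
    def mask(p):
        a=p[2];ex=np.array([np.cos(a),np.sin(a)]);ey=np.array([-ex[1],ex[0]])
        pts=[M@[*(p[:2]+i*.026*ex+j*.007*ey),z,1] for i in(-1,1) for j in(-1,1) for z in(zt,zt-.026)]
        m=np.zeros_like(dark);h=cv2.convexHull(np.array([q[:2]/q[2]*16 for q in pts],dtype=np.int32));cv2.fillConvexPoly(m,h,1,shift=4);return m
    def iou(p):
        m=mask(p);return (m&dark).sum()/((m|(dark&roi)).sum())
    for a in np.arange(-1.5,1.6,.1):
        v=iou([*c,a]); 
        if best is None or v>best[0]: best=(v,a)
    o=minimize(lambda p:-iou([p[0]/100,p[1]/100,p[2]/5]),[c[0]*100,c[1]*100,best[1]*5],method="Nelder-Mead",options=dict(initial_simplex=[[c[0]*100+i,c[1]*100+j,best[1]*5+k] for i,j,k in((0,0,0),(.3,0,0),(0,.3,0),(0,0,.4))]))
    return o.x/[100,100,5],-o.fun
E
python3 - <<'E'
from h import *
s=read_state();im=np.load("w1.npy")
for c in[(.6282,.0694),(.6318,-.0275),(.5315,.0657),(.5363,-.0305)]: print(c,*fit(im,s,c))
q=s["orientation"];m=R.from_quat([q[1],q[2],q[3],q[0]]).as_matrix();print("toolx yaw",np.arctan2(m[1,0],m[0,0]),"tooly",m[:,1])
E
```

```text
(0.6282, 0.0694) [0.6293 0.0687 0.526 ] 0.7050428163653664
(0.6318, -0.0275) [ 0.6327 -0.024   0.8192] 0.5698324022346368
(0.5315, 0.0657) [0.5327 0.0646 0.5416] 0.419746276889134
(0.5363, -0.0305) [ 0.5361 -0.0296  0.395 ] 0.43782117163412126
toolx yaw 0.4272347035711989 tooly [ 0.4144 -0.9101 -0.0049]
```

```bash
python3 - <<'E'
from h import *
im=np.load("w1.npy")
cs=[(250,151),(345,191),(215,242),(304,275)]
big=np.hstack([cv2.resize(np.clip(im[v-35:v+35,u-25:u+25,::-1].astype(float)*2,0,255).astype(np.uint8),(200,280),interpolation=cv2.INTER_CUBIC) for u,v in cs])
m=np.hstack([cv2.resize(((im.max(2)<60)*255).astype(np.uint8)[v-35:v+35,u-25:u+25],(200,280),interpolation=0) for u,v in cs])
cv2.imwrite("pics/c2.png",np.vstack([big,cv2.cvtColor(m,8)]))
E
```

```text
(no output)
```

View pics/c2.png

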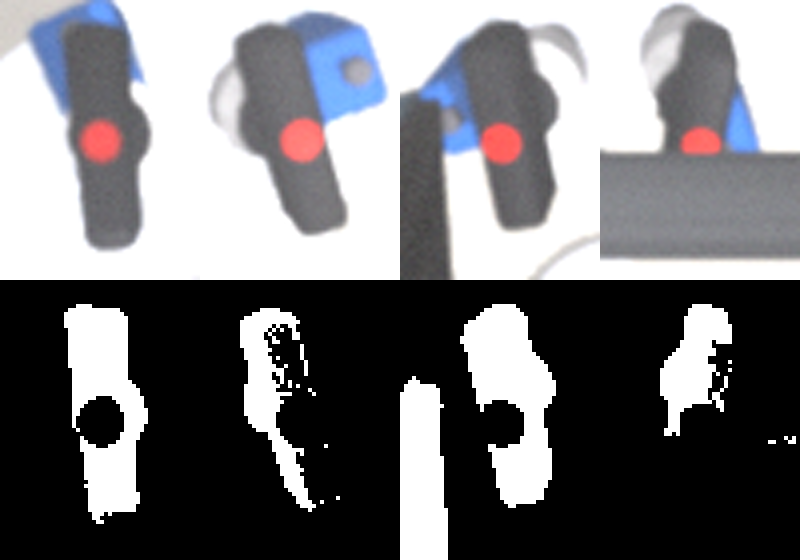

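Dots 1-4 form a 96 mm square, as specified: K1(.629,.069), K2(.632,-.027), K3(.533,.065), K4(.536,-.031). Their height is .192, so the grip centre is at .179 and the TCP should go to .160. The bars are nearly parallel to tool x, with yaws of about .52, .68, .63 and .39. The pass order is K1 (a), K4 (c), K2 (b), K3 (d).

```bash
cat > show.py <<'E'
# usage: show.py KNOB [z yaw [KNOBTO]]: torque about the knob axis, and shift to reach the knob in tool axes
import sys
from h import *
KN={"1":(.6288,.0689),"2":(.6324,-.0273),"3":(.5326,.0653),"4":(.5362,-.0309)}
s=read_state();q=s["orientation"];m=R.from_quat([q[1],q[2],q[3],q[0]]).as_matrix();y=np.arctan2(m[1,0],m[0,0])
k=np.array(KN[sys.argv[1]]);d=s["tcp_pos"][:2]-k;f=s["wrist_force"];t=s["wrist_torque"][2]
print(f"t={s['clock']:.2f} yaw={y:.3f} tz={t:.3f} axis={t+d[0]*f[1]-d[1]*f[0]:.3f} f={f.round(1)} off_mm={(d*1000).round(1)} z={s['tcp_pos'][2]:.4f} w={s['grip_width']*1000:.1f} qd6={s['qd'][5]:.2f} j6={s['joint_pos'][5]:.2f} tilt={m[:2,2].round(3)}")
if len(sys.argv)>2:
    z=float(sys.argv[2]);g=m.T@np.array([*-d,z-s["tcp_pos"][2]])*1000
    print("shift",g.round(1),"roll",round(y-float(sys.argv[3]),3))
E
python3 show.py 1 .205 .52
python3 -m creep '{"xyz":[[29,-11,30],[28,-12,30],[0,0,30],[0,0,0],[0,0,0]],"roll":[-0.045,-0.045,0,0,0]}' 140 40; python3 show.py 1 .160 .52
```

```text
t=2.50 yaw=0.427 tz=-0.005 axis=-0.015 f=[-0.6 -0.4  0.4] off_mm=[-42.8 -44.6] z=0.2968 w=91.2 qd6=-0.00 j6=1.16 tilt=[-0.001  0.005]
shift [ 57.3 -22.4  91.9] roll -0.093
clock: 3.12
tcp_pos: [0.6356, 0.074, 0.2128]
orientation: [-0.001, 0.966, 0.258, 0.009]
wrist_force: [0.8, 0.0, -0.2]
grip_width: 0.0438
t=3.12 yaw=0.521 tz=-0.025 axis=-0.029 f=[ 0.8  0.  -0.2] off_mm=[6.8 5.1] z=0.2128 w=43.8 qd6=0.00 j6=1.14 tilt=[0.016 0.007]
shift [-9.4  1.  52.6] roll 0.001
```

```bash

python3 -m creep '{"xyz":[[-4,1,5],[-4,0,0],[0,0,0],[0,0,0]],"roll":[0,0,0,0]}'; python3 show.py 1 .160 .52
```

```text
clock: 3.62
tcp_pos: [0.6302, 0.0683, 0.2117]
orientation: [-0.001, 0.966, 0.257, 0.012]
wrist_force: [-0.1, -0.2, -1.0]
grip_width: 0.0412
t=3.62 yaw=0.520 tz=-0.022 axis=-0.022 f=[-0.1 -0.2 -1. ] off_mm=[ 1.4 -0.6] z=0.2117 w=41.2 qd6=-0.00 j6=1.14 tilt=[0.023 0.008]
shift [-2.1 -1.4 51.7] roll -0.0
```

```bash

python3 -m creep '{"xyz":[[-1,-1,18],[-1,-1,18],[0,0,14],[0,0,0]],"roll":[0,0,0,0]}'; python3 show.py 1 .160 .52
```

```text
clock: 4.12
tcp_pos: [0.6294, 0.0694, 0.1614]
orientation: [-0.001, 0.966, 0.257, 0.013]
wrist_force: [0.5, 1.1, -0.6]
grip_width: 0.0414
t=4.12 yaw=0.520 tz=0.004 axis=0.004 f=[ 0.5  1.1 -0.6] off_mm=[0.6 0.5] z=0.1614 w=41.4 qd6=-0.00 j6=1.14 tilt=[0.026 0.008]
shift [-0.8  0.1  1.4] roll -0.0
```

Well placed; I'll close the gripper.

```bash

python3 -m creep '{"xyz":[[0,0,0],[0,0,0],[0,0,0]],"roll":[0,0,0]}' 255 40; python3 show.py 1
python3 -m creep '{"xyz":[[0,0,0]],"roll":[0.1]}';python3 show.py 1
python3 -m creep '{"xyz":[[0,0,0]],"roll":[0.06]}';python3 show.py 1
```

```text
clock: 4.5
tcp_pos: [0.6302, 0.07, 0.1631]
orientation: [-0.001, 0.966, 0.256, 0.015]
wrist_force: [-4.5, 7.6, 0.5]
grip_width: 0.0138
t=4.50 yaw=0.519 tz=-0.457 axis=-0.441 f=[-4.5  7.6  0.5] off_mm=[1.4 1.1] z=0.1631 w=13.8 qd6=0.02 j6=1.14 tilt=[0.028 0.01 ]
clock: 4.62
tcp_pos: [0.6303, 0.07, 0.1631]
orientation: [-0.002, 0.978, 0.207, 0.015]
wrist_force: [2.0, -1.4, -3.4]
grip_width: 0.0138
t=4.62 yaw=0.417 tz=0.231 axis=0.227 f=[ 2.  -1.4 -3.4] off_mm=[1.5 1.1] z=0.1631 w=13.8 qd6=0.81 j6=1.24 tilt=[0.028 0.009]
clock: 4.75
tcp_pos: [0.6303, 0.0698, 0.1631]
orientation: [-0.002, 0.984, 0.177, 0.015]
wrist_force: [0.5, -0.1, -2.4]
grip_width: 0.0141
t=4.75 yaw=0.356 tz=0.255 axis=0.254 f=[ 0.5 -0.1 -2.4] off_mm=[1.5 0.9] z=0.1631 w=14.1 qd6=0.48 j6=1.30 tilt=[0.028 0.009]
```

```bash

for i in 1 2 3; do :; done
python3 -m creep '{"xyz":[[0,0,0]],"roll":[0.07]}'>/dev/null;python3 show.py 1
python3 -m creep '{"xyz":[[0,0,0]],"roll":[0.07]}'>/dev/null;python3 show.py 1
```

```text
t=4.88 yaw=0.285 tz=0.263 axis=0.264 f=[-0.7  0.4 -1.2] off_mm=[1.5 0.8] z=0.1631 w=13.9 qd6=0.57 j6=1.37 tilt=[0.028 0.008]
t=5.00 yaw=0.213 tz=0.226 axis=0.229 f=[ 0.3  1.5 -1.5] off_mm=[1.6 0.7] z=0.1631 w=13.6 qd6=0.57 j6=1.44 tilt=[0.028 0.008]
```

```bash

python3 -m creep '{"xyz":[[0,0,0]],"roll":[0.07]}'>/dev/null;python3 show.py 1
python3 -m creep '{"xyz":[[0,0,0]],"roll":[0.07]}'>/dev/null;python3 show.py 1
```

```text
t=5.12 yaw=0.142 tz=0.253 axis=0.255 f=[ 0.1  0.9 -1.5] off_mm=[1.6 0.5] z=0.1631 w=13.5 qd6=0.57 j6=1.52 tilt=[0.028 0.007]
t=5.25 yaw=0.071 tz=0.296 axis=0.297 f=[-0.6  0.7 -0.7] off_mm=[1.6 0.4] z=0.1631 w=14.0 qd6=0.57 j6=1.59 tilt=[0.029 0.006]
```

```bash

python3 -m creep '{"xyz":[[0,0,0]],"roll":[0.06]}'>/dev/null;python3 show.py 1
```

```text
t=5.38 yaw=0.010 tz=0.290 axis=0.291 f=[ 0.   0.4 -1.2] off_mm=[1.6 0.3] z=0.1631 w=13.5 qd6=0.48 j6=1.65 tilt=[0.029 0.005]
```

```bash

python3 -m creep '{"xyz":[[0,0,0]],"roll":[0.03]}'>/dev/null;python3 show.py 1
```

```text
t=5.50 yaw=-0.020 tz=0.292 axis=0.292 f=[ 0.2  0.3 -0.8] off_mm=[1.6 0.2] z=0.1631 w=13.7 qd6=0.24 j6=1.68 tilt=[0.029 0.005]
```

```bash

python3 -m creep '{"xyz":[[0,0,0]],"roll":[0.03]}'>/dev/null;python3 show.py 1
```

```text
t=5.62 yaw=-0.050 tz=0.312 axis=0.313 f=[ 0.5  0.7 -0.8] off_mm=[1.6 0.2] z=0.1631 w=13.9 qd6=0.25 j6=1.71 tilt=[0.029 0.004]
```

```bash

python3 -m creep '{"xyz":[[0,0,0]],"roll":[0.02]}'>/dev/null;python3 show.py 1
python3 -m creep '{"xyz":[[0,0,0],[0,0,0]],"roll":[0,0]}' 140 40;python3 show.py 1
python3 -m creep '{"xyz":[[0,0,-20],[0,0,-20],[0,0,-8],[0,0,0]],"roll":[0,0,0,0]}';python3 show.py 4 .21 .39
```

```text
t=5.75 yaw=-0.071 tz=0.258 axis=0.259 f=[-0.2  0.3 -1.1] off_mm=[1.6 0.1] z=0.1631 w=13.5 qd6=0.16 j6=1.73 tilt=[0.029 0.004]
clock: 6.0
tcp_pos: [0.6307, 0.0692, 0.1636]
orientation: [-0.003, 0.999, -0.036, 0.015]
wrist_force: [0.3, -0.2, -0.4]
grip_width: 0.0306
t=6.00 yaw=-0.073 tz=0.028 axis=0.028 f=[ 0.3 -0.2 -0.4] off_mm=[1.9 0.3] z=0.1636 w=30.6 qd6=0.00 j6=1.73 tilt=[0.03  0.005]
clock: 6.5
tcp_pos: [0.6291, 0.0688, 0.2128]
orientation: [-0.004, 0.999, -0.037, 0.015]
wrist_force: [0.3, 0.7, 0.0]
grip_width: 0.0411
t=6.50 yaw=-0.074 tz=0.021 axis=0.055 f=[0.3 0.7 0. ] off_mm=[92.9 99.7] z=0.2128 w=41.1 qd6=0.00 j6=1.73 tilt=[0.029 0.006]
shift [-85.3 106.4  -0.5] roll -0.464
```

```bash

python3 -m creep '{"xyz":[[-20,25,0],[-25,31,0],[-20,25,0],[-12,15,0],[0,0,0]],"roll":[0,0,0,0,-0.15]}';python3 show.py 4 .161 .39
python3 -m creep '{"xyz":[[0,0,0],[0,0,0],[0,0,0]],"roll":[-0.16,-0.154,0]}';python3 show.py 4 .161 .39
```

```text
clock: 7.12
tcp_pos: [0.5414, -0.0233, 0.2056]
orientation: [-0.003, 0.999, 0.04, 0.012]
wrist_force: [0.3, 0.4, -0.2]
grip_width: 0.0414
t=7.12 yaw=0.080 tz=0.033 axis=0.032 f=[ 0.3  0.4 -0.2] off_mm=[5.2 7.6] z=0.2056 w=41.4 qd6=-1.22 j6=1.42 tilt=[0.024 0.007]
shift [-6.9  7.4 44.4] roll -0.31
clock: 7.5
tcp_pos: [0.5413, -0.0233, 0.2044]
orientation: [-0.001, 0.98, 0.2, 0.012]
wrist_force: [0.2, 0.6, -0.1]
grip_width: 0.0412
t=7.50 yaw=0.403 tz=0.009 axis=0.011 f=[ 0.2  0.6 -0.1] off_mm=[5.1 7.6] z=0.2044 w=41.2 qd6=0.00 j6=1.09 tilt=[0.023 0.008]
shift [-8.7  4.9 43.2] roll 0.013
```

```bash

python3 -m creep '{"xyz":[[-5,3,0],[-4,2,15],[0,0,18],[0,0,10],[0,0,0]],"roll":[0,0,0,0,0]}';python3 show.py 4 .161 .39
```

```text
clock: 8.12
tcp_pos: [0.5344, -0.032, 0.1571]
orientation: [-0.002, 0.98, 0.197, 0.011]
wrist_force: [-0.3, 0.5, -1.0]
grip_width: 0.0415
t=8.12 yaw=0.397 tz=-0.045 axis=-0.046 f=[-0.3  0.5 -1. ] off_mm=[-1.8 -1.1] z=0.1571 w=41.5 qd6=0.00 j6=1.08 tilt=[0.02  0.008]
shift [ 2.2 -0.3 -3.8] roll 0.007
```

```bash

python3 -m creep '{"xyz":[[2,0,-3],[0,0,0],[0,0,0],[0,0,0]],"roll":[0,0,0,0]}' 255 40; python3 show.py 4
python3 -m creep '{"xyz":[[0,0,0]],"roll":[0.08]}'>/dev/null;python3 show.py 4
python3 -m creep '{"xyz":[[0,0,0]],"roll":[0.07]}'>/dev/null;python3 show.py 4
```

```text
clock: 8.62
tcp_pos: [0.5361, -0.0303, 0.1612]
orientation: [-0.003, 0.98, 0.197, 0.011]
wrist_force: [-0.0, -0.1, -1.0]
grip_width: 0.0139
t=8.62 yaw=0.396 tz=0.115 axis=0.115 f=[-0.  -0.1 -1. ] off_mm=[-0.1  0.6] z=0.1612 w=13.9 qd6=0.01 j6=1.08 tilt=[0.02 0.01]
t=8.75 yaw=0.315 tz=0.265 axis=0.265 f=[-0.6  1.2 -2.3] off_mm=[-0.1  0.6] z=0.1612 w=13.6 qd6=0.65 j6=1.17 tilt=[0.02  0.009]
t=8.88 yaw=0.243 tz=0.235 axis=0.235 f=[-0.3  1.3 -0.6] off_mm=[-0.1  0.6] z=0.1612 w=14.0 qd6=0.56 j6=1.24 tilt=[0.021 0.009]
```

```bash

python3 -m creep '{"xyz":[[0,0,0]],"roll":[0.05]}'>/dev/null;python3 show.py 4
python3 -m creep '{"xyz":[[0,0,0]],"roll":[0.05]}'>/dev/null;python3 show.py 4
```

```text
t=9.00 yaw=0.193 tz=0.257 axis=0.258 f=[-1.   1.8 -1.5] off_mm=[-0.1  0.6] z=0.1612 w=13.6 qd6=0.40 j6=1.29 tilt=[0.021 0.008]
t=9.12 yaw=0.142 tz=0.270 axis=0.271 f=[-0.4  1.6 -1.1] off_mm=[-0.   0.5] z=0.1611 w=13.8 qd6=0.40 j6=1.34 tilt=[0.021 0.008]
```

```bash

python3 -m creep '{"xyz":[[0,0,0]],"roll":[0.05]}'>/dev/null;python3 show.py 4
python3 -m creep '{"xyz":[[0,0,0]],"roll":[0.04]}'>/dev/null;python3 show.py 4
```

```text
t=9.25 yaw=0.092 tz=0.306 axis=0.306 f=[-0.5  1.8 -0.5] off_mm=[-0.1  0.5] z=0.1612 w=13.9 qd6=0.40 j6=1.39 tilt=[0.021 0.007]
t=9.38 yaw=0.052 tz=0.295 axis=0.295 f=[-0.1  2.2 -0.6] off_mm=[-0.   0.5] z=0.1612 w=13.6 qd6=0.32 j6=1.43 tilt=[0.021 0.007]
```

```bash

python3 -m creep '{"xyz":[[0,0,0]],"roll":[0.015]}'>/dev/null;python3 show.py 4
python3 -m creep '{"xyz":[[0,0,0]],"roll":[0.015]}'>/dev/null;python3 show.py 4
```

```text
t=9.50 yaw=0.037 tz=0.281 axis=0.282 f=[-0.5  1.2 -1.9] off_mm=[-0.1  0.5] z=0.1612 w=13.8 qd6=0.12 j6=1.45 tilt=[0.021 0.006]
t=9.62 yaw=0.023 tz=0.237 axis=0.238 f=[-1.6  1.5 -1.3] off_mm=[-0.1  0.5] z=0.1611 w=13.8 qd6=0.12 j6=1.46 tilt=[0.021 0.006]
```

```bash

python3 -m creep '{"xyz":[[0,0,0]],"roll":[0.04]}'>/dev/null;python3 show.py 4
```

```text
t=9.75 yaw=-0.018 tz=0.259 axis=0.259 f=[ 0.1  2.1 -0.9] off_mm=[-0.1  0.5] z=0.1612 w=13.8 qd6=0.32 j6=1.50 tilt=[0.022 0.006]
```

```bash

python3 -m creep '{"xyz":[[0,0,0]],"roll":[0.05]}'>/dev/null;python3 show.py 4
```

```text
t=9.88 yaw=-0.069 tz=0.214 axis=0.214 f=[-1.3  2.6 -1.2] off_mm=[-0.1  0.5] z=0.1612 w=13.6 qd6=0.40 j6=1.55 tilt=[0.022 0.006]
```

```bash

python3 -m creep '{"xyz":[[0,0,0]],"roll":[0.05]}'>/dev/null;python3 show.py 4
```

```text
t=10.00 yaw=-0.121 tz=0.258 axis=0.258 f=[-1.3  1.7 -1.3] off_mm=[-0.1  0.5] z=0.1612 w=13.7 qd6=0.41 j6=1.60 tilt=[0.022 0.006]
```

K4 still reads free (mean about .255, noise about ±.03), so I doubt K1 is bearing fully. K4 isn't bearing yet, so going back to finish K1 first keeps the order. I'll add the joint-6 effort as a second reading.

```bash
sed -i "s/ qd6=/ e6={s['joint_efforts'][5]:.3f} qd6=/" show.py
python3 -m creep '{"xyz":[[0,0,0]],"roll":[0.05]}'>/dev/null;python3 show.py 4
python3 -m creep '{"xyz":[[0,0,0],[0,0,0]],"roll":[0,0]}' 140 40;python3 show.py 4
python3 -m creep '{"xyz":[[0,0,-20],[0,0,-20],[0,0,-8],[0,0,0]],"roll":[0,0,0,0]}';python3 show.py 1 .21 -.073
```

```text
t=10.12 yaw=-0.172 tz=0.279 axis=0.279 f=[-0.9  1.5 -1.5] off_mm=[-0.1  0.5] z=0.1612 w=13.9 e6=-0.040 qd6=0.41 j6=1.66 tilt=[0.022 0.005]
clock: 10.38
tcp_pos: [0.5368, -0.0309, 0.1616]
orientation: [-0.003, 0.996, -0.086, 0.011]
wrist_force: [0.1, 0.2, -0.3]
grip_width: 0.031
t=10.38 yaw=-0.171 tz=0.005 axis=0.005 f=[ 0.1  0.2 -0.3] off_mm=[0.6 0. ] z=0.1616 w=31.0 e6=0.004 qd6=-0.00 j6=1.66 tilt=[0.023 0.005]
clock: 10.88
tcp_pos: [0.5362, -0.0319, 0.2109]
orientation: [-0.003, 0.996, -0.085, 0.012]
wrist_force: [0.8, -0.3, -0.8]
grip_width: 0.041
t=10.88 yaw=-0.171 tz=0.030 axis=0.144 f=[ 0.8 -0.3 -0.8] off_mm=[ -92.6 -100.8] z=0.2109 w=41.0 e6=0.001 qd6=-0.00 j6=1.66 tilt=[0.024 0.004]
shift [  74.1 -115.1    3.5] roll -0.098
```

```bash

python3 -m creep '{"xyz":[[19,-30,0],[24,-36,0],[19,-30,0],[10,-16,0],[0,0,0],[0,0,0]],"roll":[0,0,0,0,-0.098,0]}';python3 show.py 1 .161 -.073
```

```text
clock: 11.62
tcp_pos: [0.6265, 0.0676, 0.2081]
orientation: [-0.001, 0.999, -0.036, 0.008]
wrist_force: [0.4, -0.6, 0.3]
grip_width: 0.0409
t=11.62 yaw=-0.072 tz=-0.006 axis=-0.004 f=[ 0.4 -0.6  0.3] off_mm=[-2.3 -1.3] z=0.2081 w=40.9 e6=-0.175 qd6=0.00 j6=1.73 tilt=[0.016 0.002]
shift [ 1.5 -1.3 47.2] roll 0.001
```

```bash

python3 -m creep '{"xyz":[[2,-1,16],[1,0,18],[0,0,12],[0,0,0]],"roll":[0,0,0,0]}';python3 show.py 1 .161 -.073
python3 -m creep '{"xyz":[[0,0,0],[0,0,0],[0,0,0]],"roll":[0,0,0]}' 255 40; python3 show.py 1
python3 -m creep '{"xyz":[[0,0,0]],"roll":[0.05]}'>/dev/null;python3 show.py 1
```

```text
clock: 12.12
tcp_pos: [0.6286, 0.0669, 0.1579]
orientation: [-0.001, 0.999, -0.039, 0.006]
wrist_force: [1.0, -0.1, 0.9]
grip_width: 0.0412
t=12.12 yaw=-0.078 tz=0.026 axis=0.028 f=[ 1.  -0.1  0.9] off_mm=[-0.2 -2. ] z=0.1579 w=41.2 e6=-0.001 qd6=0.00 j6=1.74 tilt=[0.012 0.001]
shift [ 0.1 -2.  -3.1] roll -0.005
clock: 12.5
tcp_pos: [0.6294, 0.0691, 0.1589]
orientation: [-0.003, 0.999, -0.04, 0.007]
wrist_force: [0.8, 13.1, -2.9]
grip_width: 0.0141
t=12.50 yaw=-0.080 tz=0.201 axis=0.209 f=[ 0.8 13.1 -2.9] off_mm=[0.6 0.2] z=0.1589 w=14.1 e6=0.164 qd6=-0.03 j6=1.74 tilt=[0.015 0.006]
t=12.62 yaw=-0.129 tz=0.266 axis=0.264 f=[ 1.1 -2.9 -2.3] off_mm=[0.6 0.3] z=0.1589 w=14.1 e6=-0.054 qd6=0.40 j6=1.79 tilt=[0.015 0.005]
```

```bash

python3 -m creep '{"xyz":[[0,0,0]],"roll":[0.05]}'>/dev/null;python3 show.py 1
```

```text
t=12.75 yaw=-0.179 tz=0.362 axis=0.363 f=[-0.5  0.2 -1.8] off_mm=[0.6 0.2] z=0.1589 w=14.0 e6=0.024 qd6=0.40 j6=1.84 tilt=[0.015 0.004]
```

```bash

python3 -m creep '{"xyz":[[0,0,0]],"roll":[0.05]}'>/dev/null;python3 show.py 1
```

```text
t=12.88 yaw=-0.229 tz=0.324 axis=0.324 f=[ 0.8  1.1 -1.7] off_mm=[0.5 0.2] z=0.1589 w=13.9 e6=0.041 qd6=0.40 j6=1.89 tilt=[0.015 0.004]
```

K1 bears at about .35 (the readings are noisy). I'll add an automatic fit of the known law (.24 + .5 per radian) to the logged readings, release, and go back to K4.

```bash
cat >> show.py <<'E'
if s["grip_width"]<.016 and s["qd"][5]>.08:
    fn=f"log{sys.argv[1]}.txt";open(fn,"a").write(f"{y} {t}\n");L=np.loadtxt(fn,ndmin=2)
    g=np.arange(-1.5,.8,.005);sse=np.array([((L[:,1]-.245-.5*np.clip(a-L[:,0],0,None))**2).sum() for a in g]);w=np.exp(-(sse-sse.min())/2/.028**2);w/=w.sum()
    tau=.245+.5*np.clip(g-y,0,None);mu=(w*tau).sum();print(f"  fit tau={mu:.3f}+-{((w*(tau-mu)**2).sum())**.5:.3f} last5 {L[-5:,1].mean():.3f}")
E
cat > log1.txt <<'E'
.417 .227
.356 .254
.285 .264
.213 .229
.142 .255
.071 .297
.010 .291
-.02 .292
-.05 .313
-.071 .258
-.129 .264
-.179 .363
-.229 .324
E
cat > log4.txt <<'E'
.315 .265
.243 .235
.193 .258
.142 .271
.092 .306
.052 .295
.037 .282
.023 .238
-.018 .259
-.069 .214
-.121 .258
-.172 .279
E
python3 -m creep '{"xyz":[[0,0,0]],"roll":[0.015]}'>/dev/null;python3 show.py 1
```

```text
t=13.00 yaw=-0.243 tz=0.357 axis=0.358 f=[ 1.1  0.5 -2.1] off_mm=[0.5 0.1] z=0.1589 w=13.8 e6=0.330 qd6=0.12 j6=1.90 tilt=[0.015 0.003]
  fit tau=0.365+-0.014 last5 0.313
```

```bash

python3 -m creep '{"xyz":[[0,0,0],[0,0,0]],"roll":[0,0]}' 140 40 >/dev/null;python3 show.py 1
python3 -m creep '{"xyz":[[0,0,-20],[0,0,-20],[0,0,-8],[0,0,0]],"roll":[0,0,0,-0.07]}'>/dev/null;python3 show.py 4 .21 -.171
```

```text
t=13.25 yaw=-0.243 tz=0.014 axis=0.014 f=[0.4 0.6 0.2] off_mm=[0.9 0.3] z=0.1596 w=31.1 e6=-0.001 qd6=0.00 j6=1.90 tilt=[0.017 0.004]
t=13.75 yaw=-0.172 tz=0.016 axis=0.089 f=[-0.4  0.4 -0.5] off_mm=[92.7 99.7] z=0.2093 w=41.2 e6=0.566 qd6=-0.57 j6=1.83 tilt=[0.017 0.004]
shift [-74.2 114.1  -2.7] roll -0.001
```

```bash

python3 -m creep '{"xyz":[[-19,30,0],[-25,38,0],[-19,30,0],[-11,16,0],[0,0,0],[0,0,0]],"roll":[0,0,0,0,0,0]}'>/dev/null;python3 show.py 4 .161 -.171
```

```text
t=14.50 yaw=-0.171 tz=-0.026 axis=-0.026 f=[0.2 0.2 0.1] off_mm=[-1.1 -1.5] z=0.2061 w=41.1 e6=-0.003 qd6=0.00 j6=1.65 tilt=[0.018 0.005]
shift [ 0.1 -1.3 45.1] roll 0.0
```

```bash

python3 -m creep '{"xyz":[[1,-1,15],[0,-1,17],[0,0,10],[0,0,0]],"roll":[0,0,0,0]}'>/dev/null;python3 show.py 4 .161 -.171
python3 -m creep '{"xyz":[[0,0,0],[0,0,0],[0,0,0]],"roll":[0,0,0]}' 255 40 >/dev/null; python3 show.py 4
python3 -m creep '{"xyz":[[0,0,0]],"roll":[0.04]}'>/dev/null;python3 show.py 4
python3 -m creep '{"xyz":[[0,0,0]],"roll":[0.04]}'>/dev/null;python3 show.py 4
```

```text
t=15.00 yaw=-0.167 tz=0.040 axis=0.040 f=[-0.4 -0.5 -0.7] off_mm=[2.9 3.1] z=0.1599 w=41.2 e6=-0.000 qd6=0.00 j6=1.66 tilt=[0.017 0.006]
shift [-2.3  3.5 -1.2] roll 0.004
t=15.38 yaw=-0.165 tz=-0.257 axis=-0.309 f=[ -2.2 -16.7  -1.9] off_mm=[3.2 0.3] z=0.1604 w=13.9 e6=-0.177 qd6=0.02 j6=1.66 tilt=[ 0.017 -0.001]
t=15.50 yaw=-0.206 tz=0.311 axis=0.319 f=[ 0.3  2.5 -2.9] off_mm=[ 3.1 -0.2] z=0.1604 w=13.8 e6=-0.029 qd6=0.32 j6=1.70 tilt=[ 0.017 -0.001]
  fit tau=0.281+-0.028 last5 0.264
t=15.62 yaw=-0.246 tz=0.309 axis=0.311 f=[ 1.   0.6 -3. ] off_mm=[ 3.1 -0.3] z=0.1604 w=14.1 e6=0.043 qd6=0.32 j6=1.74 tilt=[ 0.017 -0.001]
  fit tau=0.314+-0.020 last5 0.274
```

```bash

python3 -m creep '{"xyz":[[0,0,0]],"roll":[0.02]}'>/dev/null;python3 show.py 4
```

```text
t=15.75 yaw=-0.267 tz=0.274 axis=0.273 f=[ 0.2 -0.3 -2.1] off_mm=[ 3.1 -0.3] z=0.1604 w=13.9 e6=0.210 qd6=0.16 j6=1.76 tilt=[ 0.017 -0.001]
  fit tau=0.307+-0.025 last5 0.286
```

```bash

python3 -m creep '{"xyz":[[0,0,0]],"roll":[0.02]}'>/dev/null;python3 show.py 4
```

```text
t=15.88 yaw=-0.287 tz=0.270 axis=0.270 f=[ 0.1 -0.2 -2.4] off_mm=[ 3.1 -0.4] z=0.1604 w=13.9 e6=0.181 qd6=0.16 j6=1.78 tilt=[ 0.017 -0.002]
  fit tau=0.294+-0.032 last5 0.289
```

```bash

python3 -m creep '{"xyz":[[0,0,0]],"roll":[0.04]}'>/dev/null;python3 show.py 4
```

```text
t=16.00 yaw=-0.328 tz=0.335 axis=0.333 f=[ 0.2 -0.6 -3.7] off_mm=[ 3.  -0.5] z=0.1604 w=13.8 e6=0.043 qd6=0.32 j6=1.82 tilt=[ 0.017 -0.002]
  fit tau=0.333+-0.014 last5 0.300
```

```bash

python3 -m creep '{"xyz":[[0,0,0]],"roll":[0.02]}'>/dev/null;python3 show.py 4
```

```text
t=16.12 yaw=-0.348 tz=0.344 axis=0.345 f=[ 0.5  0.2 -1.9] off_mm=[ 3.  -0.6] z=0.1604 w=13.8 e6=0.237 qd6=0.17 j6=1.84 tilt=[ 0.017 -0.002]
  fit tau=0.344+-0.012 last5 0.306
```

```bash

python3 -m creep '{"xyz":[[0,0,0]],"roll":[0.02]}'>/dev/null;python3 show.py 4
```

```text
t=16.25 yaw=-0.369 tz=0.387 axis=0.384 f=[-0.4 -0.9 -1.8] off_mm=[ 3.  -0.7] z=0.1604 w=13.6 e6=0.210 qd6=0.17 j6=1.86 tilt=[ 0.017 -0.002]
  fit tau=0.359+-0.010 last5 0.322
```

```bash

python3 -m creep '{"xyz":[[0,0,0],[0,0,0]],"roll":[0,0]}' 140 40 >/dev/null;python3 show.py 4
python3 -m creep '{"xyz":[[0,0,-20],[0,0,-20],[0,0,-8],[0,0,0],[0,0,0],[0,0,0]],"roll":[0,0,0,-0.15,-0.17,-0.17]}'>/dev/null;python3 show.py 2 .21 .68
python3 -m creep '{"xyz":[[0,0,0],[0,0,0],[0,0,0],[0,0,0]],"roll":[-0.17,-0.17,-0.17,-0.05]}'>/dev/null;python3 show.py 2 .21 .68
```

```text
t=16.50 yaw=-0.371 tz=0.029 axis=0.030 f=[0.4 0.2 0.4] off_mm=[ 3.3 -0.5] z=0.1611 w=30.9 e6=-0.001 qd6=0.00 j6=1.86 tilt=[ 0.019 -0.002]
t=17.25 yaw=0.133 tz=0.049 axis=0.087 f=[-0.2 -0.4  0.7] off_mm=[-94.   -3.9] z=0.2105 w=41.3 e6=1.160 qd6=-1.39 j6=1.36 tilt=[ 0.019 -0.001]
shift [93.6  8.6  2.3] roll -0.547
t=17.75 yaw=0.712 tz=0.024 axis=0.049 f=[ 1.4 -0.2 -0.8] off_mm=[-94.8  -3.7] z=0.2092 w=40.9 e6=0.189 qd6=-0.42 j6=0.78 tilt=[ 0.016 -0.   ]
shift [74.2 59.1  0.7] roll 0.032
```

```bash
sed -i 's/dark=((r.max(2)<62)/dark=((r.max(2)<80)\&(r.max(2)-r.min(2)<25)/' h.py
python3 - <<'E'
from h import *
s=read_state();im=get_image("wrist");np.save("w2.npy",im)
rs=red(im,(0,0,560,420))
for p,a in rs:
    X=at_z("wrist",p,.1917,s);print(p,a,X[:2],*fit(im,s,X[:2]))
big=np.hstack([cv2.resize(np.clip(im[max(int(p[1])-40,0):int(p[1])+40,int(p[0])-35:int(p[0])+35,::-1].astype(float)*2,0,255).astype(np.uint8),(260,300),interpolation=cv2.INTER_CUBIC) for p,a in rs if a>15][:3])
cv2.imwrite("pics/c3.png",big)
E
```

```text
[245.0725  20.9695] 262 [0.6289 0.0698] [ 0.63    0.0693 -0.1327] 0.8647896039603961
[369.9309 132.4628] 188 [ 0.6324 -0.0272] [ 0.6316 -0.0255  0.7728] 0.7888391319324837
[151.2242 157.1879] 165 [0.5318 0.0663] [0.5329 0.0645 0.5578] 0.7856675392670157
[272.2185 247.351 ] 151 [ 0.5354 -0.0308] [ 0.5342 -0.0278 -0.3831] 0.7698199923400996
```

View pics/c3.png

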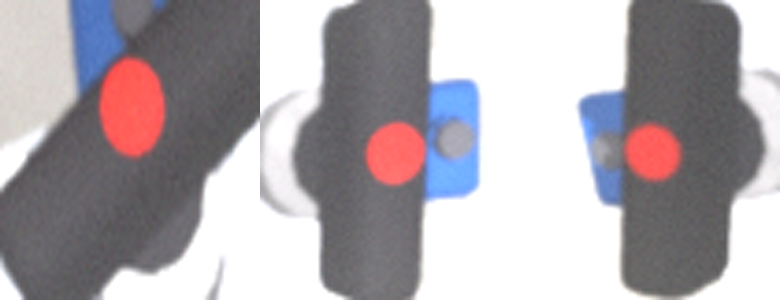

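K2 and K3 are both nearly aligned with the current tool x (yaw about .70 and .67), and the dot positions confirm the map to within 1 mm. Next is K2.

```bash

python3 -m creep '{"xyz":[[19,15,0],[25,20,0],[19,15,0],[11,9,0],[0,0,0],[0,0,0]],"roll":[0,0,0,0,0.02,0]}'>/dev/null;python3 show.py 2 .161 .69
```

```text
t=18.55 yaw=0.686 tz=0.036 axis=0.036 f=[-0.1  0.1 -0.1] off_mm=[0.6 0.1] z=0.2087 w=41.3 e6=0.034 qd6=0.01 j6=0.82 tilt=[0.012 0.   ]
shift [-1.  -0.7 47.7] roll -0.004
```

```bash

python3 -m creep '{"xyz":[[-1,-1,16],[0,0,18],[0,0,12],[0,0,0]],"roll":[0,0,0,0]}'>/dev/null;python3 show.py 2 .161 .69
python3 -m creep '{"xyz":[[0,0,0],[0,0,0],[0,0,0]],"roll":[0,0,0]}' 255 40 >/dev/null; python3 show.py 2
python3 -m creep '{"xyz":[[0,0,0]],"roll":[0.05]}'>/dev/null;python3 show.py 2
python3 -m creep '{"xyz":[[0,0,0]],"roll":[0.04]}'>/dev/null;python3 show.py 2
python3 -m creep '{"xyz":[[0,0,0]],"roll":[0.04]}'>/dev/null;python3 show.py 2
```

```text
t=19.05 yaw=0.685 tz=0.013 axis=0.011 f=[ 0.2  0.6 -0.2] off_mm=[-3.4  0.3] z=0.1592 w=41.1 e6=0.001 qd6=0.00 j6=0.82 tilt=[0.009 0.001]
shift [ 2.5  2.4 -1.7] roll -0.005
t=19.43 yaw=0.686 tz=0.328 axis=0.332 f=[-0.2 -1.7 -2. ] off_mm=[-1.9 -1. ] z=0.1604 w=14.3 e6=0.451 qd6=-0.01 j6=0.82 tilt=[ 0.014 -0.002]
t=19.55 yaw=0.635 tz=0.261 axis=0.256 f=[-2.3  1.2 -1.3] off_mm=[-2.2 -1.1] z=0.1604 w=13.7 e6=-0.140 qd6=0.40 j6=0.87 tilt=[ 0.013 -0.002]
  fit tau=0.246+-0.008 last5 0.261
t=19.68 yaw=0.594 tz=0.237 axis=0.240 f=[ 0.2 -1.1 -1.1] off_mm=[-2.2 -1. ] z=0.1604 w=13.9 e6=-0.007 qd6=0.32 j6=0.91 tilt=[ 0.013 -0.002]
  fit tau=0.246+-0.004 last5 0.249
t=19.80 yaw=0.553 tz=0.240 axis=0.241 f=[ 0.3 -0.4 -0.8] off_mm=[-2.3 -0.9] z=0.1604 w=13.8 e6=-0.019 qd6=0.32 j6=0.95 tilt=[ 0.013 -0.001]
  fit tau=0.245+-0.003 last5 0.246
```

```bash

python3 -m creep '{"xyz":[[0,0,0]],"roll":[0.05]}'>/dev/null;python3 show.py 2
python3 -m creep '{"xyz":[[0,0,0]],"roll":[0.05]}'>/dev/null;python3 show.py 2
```

```text
t=19.93 yaw=0.502 tz=0.258 axis=0.259 f=[-0.6 -0.7 -1.3] off_mm=[-2.4 -0.8] z=0.1604 w=13.8 e6=-0.094 qd6=0.40 j6=1.01 tilt=[ 0.012 -0.001]
  fit tau=0.246+-0.006 last5 0.249
t=20.05 yaw=0.451 tz=0.273 axis=0.272 f=[ 0.7  0.7 -1.8] off_mm=[-2.4 -0.7] z=0.1604 w=13.9 e6=-0.081 qd6=0.40 j6=1.06 tilt=[ 0.012 -0.001]
  fit tau=0.248+-0.010 last5 0.254
```

```bash

python3 -m creep '{"xyz":[[0,0,0]],"roll":[0.04]}'>/dev/null;python3 show.py 2
python3 -m creep '{"xyz":[[0,0,0]],"roll":[0.04]}'>/dev/null;python3 show.py 2
```

```text
t=20.18 yaw=0.411 tz=0.233 axis=0.234 f=[ 0.7 -0.4 -1.3] off_mm=[-2.5 -0.6] z=0.1604 w=14.0 e6=-0.004 qd6=0.32 j6=1.10 tilt=[ 0.012 -0.001]
  fit tau=0.246+-0.004 last5 0.248
t=20.30 yaw=0.370 tz=0.228 axis=0.228 f=[-0.1  0.  -1.3] off_mm=[-2.5 -0.5] z=0.1604 w=13.8 e6=-0.017 qd6=0.32 j6=1.14 tilt=[ 0.012 -0.001]
  fit tau=0.245+-0.003 last5 0.246
```

```bash

python3 -m creep '{"xyz":[[0,0,0]],"roll":[0.05]}'>/dev/null;python3 show.py 2
python3 -m creep '{"xyz":[[0,0,0]],"roll":[0.05]}'>/dev/null;python3 show.py 2
```

```text
t=20.43 yaw=0.319 tz=0.260 axis=0.262 f=[ 1.  -0.8 -1.3] off_mm=[-2.6 -0.4] z=0.1604 w=13.6 e6=-0.082 qd6=0.40 j6=1.19 tilt=[ 0.012 -0.001]
  fit tau=0.246+-0.005 last5 0.250
t=20.55 yaw=0.268 tz=0.314 axis=0.314 f=[ 0.2  0.2 -1.8] off_mm=[-2.6 -0.3] z=0.1604 w=13.6 e6=-0.051 qd6=0.40 j6=1.24 tilt=[ 0.011 -0.001]
  fit tau=0.266+-0.026 last5 0.262
```

```bash

python3 -m creep '{"xyz":[[0,0,0]],"roll":[0.04]}'>/dev/null;python3 show.py 2
python3 -m creep '{"xyz":[[0,0,0]],"roll":[0.04]}'>/dev/null;python3 show.py 2
```

```text
t=20.68 yaw=0.228 tz=0.286 axis=0.284 f=[-0.1  0.8 -1.3] off_mm=[-2.6 -0.2] z=0.1604 w=14.0 e6=0.041 qd6=0.32 j6=1.28 tilt=[ 0.011 -0.001]
  fit tau=0.282+-0.032 last5 0.264
t=20.80 yaw=0.188 tz=0.224 axis=0.224 f=[ 0.2 -0.  -1.8] off_mm=[-2.7 -0.1] z=0.1604 w=14.1 e6=0.043 qd6=0.32 j6=1.32 tilt=[ 0.011 -0.001]
  fit tau=0.246+-0.007 last5 0.263
```

```bash

python3 -m creep '{"xyz":[[0,0,0]],"roll":[0.04]}'>/dev/null;python3 show.py 2
```

```text
t=20.93 yaw=0.147 tz=0.297 axis=0.297 f=[ 0.9 -0.  -1.4] off_mm=[-2.7  0. ] z=0.1604 w=13.9 e6=0.058 qd6=0.32 j6=1.36 tilt=[ 0.011 -0.001]
  fit tau=0.252+-0.018 last5 0.276
```

```bash

python3 -m creep '{"xyz":[[0,0,0]],"roll":[0.04]}'>/dev/null;python3 show.py 2
```

```text
t=21.05 yaw=0.107 tz=0.346 axis=0.345 f=[ 0.   0.  -1.8] off_mm=[-2.7  0.1] z=0.1604 w=14.1 e6=0.072 qd6=0.32 j6=1.40 tilt=[ 0.011 -0.001]
  fit tau=0.321+-0.022 last5 0.294
```

K2 is at about .32, so I release it and go to K3.

```bash

python3 -m creep '{"xyz":[[0,0,0],[0,0,0]],"roll":[0,0]}' 140 40 >/dev/null;python3 show.py 2
python3 -m creep '{"xyz":[[0,0,-20],[0,0,-20],[0,0,-8],[0,0,0],[0,0,0],[0,0,0],[0,0,0],[0,0,0]],"roll":[0,0,0,-0.15,-0.15,-0.15,-0.11,0]}'>/dev/null;python3 show.py 3 .21 .67
```

```text
t=21.30 yaw=0.108 tz=0.028 axis=0.029 f=[-0.2 -0.1 -0.5] off_mm=[-2.4  0.2] z=0.1610 w=31.4 e6=0.003 qd6=-0.00 j6=1.40 tilt=[ 0.012 -0.001]
t=22.30 yaw=0.687 tz=-0.035 axis=-0.089 f=[-0.7  0.2  0.1] off_mm=[ 96.3 -92.5] z=0.2095 w=41.2 e6=-0.203 qd6=-0.01 j6=0.82 tilt=[ 0.011 -0.001]
shift [ -15.8 -132.6   -1.5] roll 0.017
```

```bash

python3 -m creep '{"xyz":[[-4,-30,0],[-5,-40,0],[-4,-35,0],[-2,-20,0],[-1,-7,0],[0,0,0],[0,0,0]],"roll":[0,0,0,0,0,0,0]}'>/dev/null;python3 show.py 3 .161 .67
```

```text
t=23.18 yaw=0.676 tz=0.017 axis=0.017 f=[-0.4 -0.   0. ] off_mm=[-0.3  0.8] z=0.2073 w=41.3 e6=0.002 qd6=0.00 j6=1.00 tilt=[ 0.012 -0.001]
shift [-0.7  0.4 46.3] roll 0.006
```

```bash

python3 -m creep '{"xyz":[[0,0,16],[0,0,17],[0,0,12],[0,0,0]],"roll":[0,0,0,0]}'>/dev/null;python3 show.py 3 .161 .67
python3 -m creep '{"xyz":[[0,0,0],[0,0,0],[0,0,0]],"roll":[0,0,0]}' 255 40 >/dev/null; python3 show.py 3
python3 -m creep '{"xyz":[[0,0,0]],"roll":[0.04]}'>/dev/null;python3 show.py 3
python3 -m creep '{"xyz":[[0,0,0]],"roll":[0.04]}'>/dev/null;python3 show.py 3
python3 -m creep '{"xyz":[[0,0,0]],"roll":[0.04]}'>/dev/null;python3 show.py 3
```

```text
t=23.68 yaw=0.672 tz=-0.005 axis=-0.005 f=[ 0.7 -0.2  0.3] off_mm=[ 3.4 -1.4] z=0.1610 w=41.2 e6=0.002 qd6=-0.00 j6=1.00 tilt=[ 0.014 -0.002]
shift [-1.7 -3.2 -0.1] roll 0.002
t=24.05 yaw=0.668 tz=-0.421 axis=-0.402 f=[-9.2  4.9  2.1] off_mm=[1.3 1.3] z=0.1616 w=14.3 e6=-0.459 qd6=0.01 j6=1.00 tilt=[0.009 0.005]
t=24.18 yaw=0.629 tz=0.233 axis=0.223 f=[ 3.5 -4.8 -3.8] off_mm=[1.1 1.4] z=0.1617 w=14.1 e6=-0.052 qd6=0.33 j6=1.04 tilt=[0.009 0.004]
  fit tau=0.245+-0.004 last5 0.233
t=24.30 yaw=0.589 tz=0.272 axis=0.270 f=[ 0.9 -1.1 -2.5] off_mm=[1.2 1.3] z=0.1617 w=14.0 e6=-0.011 qd6=0.32 j6=1.08 tilt=[0.01  0.003]
  fit tau=0.246+-0.007 last5 0.253
t=24.43 yaw=0.548 tz=0.280 axis=0.281 f=[-0.2 -0.1 -2.8] off_mm=[1.3 1.2] z=0.1617 w=13.5 e6=-0.013 qd6=0.32 j6=1.12 tilt=[0.01  0.003]
  fit tau=0.249+-0.013 last5 0.262
```

```bash

python3 -m creep '{"xyz":[[0,0,0]],"roll":[0.04]}'>/dev/null;python3 show.py 3
python3 -m creep '{"xyz":[[0,0,0]],"roll":[0.04]}'>/dev/null;python3 show.py 3
```

```text
t=24.55 yaw=0.508 tz=0.260 axis=0.261 f=[ 0.   0.7 -3.3] off_mm=[1.3 1.2] z=0.1617 w=13.6 e6=-0.013 qd6=0.32 j6=1.16 tilt=[0.011 0.003]
  fit tau=0.248+-0.011 last5 0.262
t=24.68 yaw=0.468 tz=0.274 axis=0.272 f=[ 0.5 -0.6 -1.9] off_mm=[1.3 1.1] z=0.1617 w=14.1 e6=-0.013 qd6=0.32 j6=1.20 tilt=[0.011 0.002]
  fit tau=0.249+-0.014 last5 0.264
```

```bash

python3 -m creep '{"xyz":[[0,0,0]],"roll":[0.04]}'>/dev/null;python3 show.py 3
python3 -m creep '{"xyz":[[0,0,0]],"roll":[0.04]}'>/dev/null;python3 show.py 3
```

```text
t=24.80 yaw=0.428 tz=0.269 axis=0.270 f=[-0.4  0.2 -2.8] off_mm=[1.3 1.1] z=0.1617 w=13.7 e6=-0.013 qd6=0.32 j6=1.24 tilt=[0.011 0.002]
  fit tau=0.249+-0.013 last5 0.271
t=24.93 yaw=0.387 tz=0.235 axis=0.234 f=[ 0.3 -0.9 -2.4] off_mm=[1.4 1. ] z=0.1617 w=13.8 e6=-0.013 qd6=0.32 j6=1.29 tilt=[0.011 0.002]
  fit tau=0.246+-0.005 last5 0.264
```

```bash

python3 -m creep '{"xyz":[[0,0,0]],"roll":[0.04]}'>/dev/null;python3 show.py 3
python3 -m creep '{"xyz":[[0,0,0]],"roll":[0.04]}'>/dev/null;python3 show.py 3
```

```text
t=25.05 yaw=0.347 tz=0.249 axis=0.248 f=[ 0.5 -0.1 -2.2] off_mm=[1.4 1. ] z=0.1617 w=13.6 e6=-0.013 qd6=0.32 j6=1.33 tilt=[0.011 0.001]
  fit tau=0.246+-0.004 last5 0.257
t=25.18 yaw=0.307 tz=0.277 axis=0.276 f=[ 0.9  0.1 -1.9] off_mm=[1.4 0.9] z=0.1617 w=13.7 e6=-0.013 qd6=0.32 j6=1.37 tilt=[0.012 0.001]
  fit tau=0.247+-0.009 last5 0.261
```

```bash

python3 -m creep '{"xyz":[[0,0,0]],"roll":[0.04]}'>/dev/null;python3 show.py 3
python3 -m creep '{"xyz":[[0,0,0]],"roll":[0.04]}'>/dev/null;python3 show.py 3
```

```text
t=25.30 yaw=0.266 tz=0.225 axis=0.224 f=[ 0.7  0.2 -2.5] off_mm=[1.4 0.8] z=0.1617 w=13.8 e6=-0.013 qd6=0.32 j6=1.41 tilt=[0.012 0.   ]
  fit tau=0.245+-0.004 last5 0.251
t=25.43 yaw=0.226 tz=0.264 axis=0.262 f=[ 0.3 -1.  -2.2] off_mm=[1.4 0.8] z=0.1616 w=13.9 e6=-0.013 qd6=0.32 j6=1.45 tilt=[0.012 0.   ]
  fit tau=0.246+-0.006 last5 0.250
```

```bash

python3 -m creep '{"xyz":[[0,0,0]],"roll":[0.04]}'>/dev/null;python3 show.py 3
python3 -m creep '{"xyz":[[0,0,0]],"roll":[0.04]}'>/dev/null;python3 show.py 3
```

```text
t=25.55 yaw=0.186 tz=0.300 axis=0.300 f=[-0.3 -0.6 -1.9] off_mm=[1.4 0.7] z=0.1616 w=13.7 e6=-0.013 qd6=0.32 j6=1.49 tilt=[ 0.012 -0.   ]
  fit tau=0.255+-0.019 last5 0.263
t=25.68 yaw=0.145 tz=0.293 axis=0.291 f=[ 0.6 -0.9 -1.9] off_mm=[1.5 0.6] z=0.1617 w=13.8 e6=-0.005 qd6=0.32 j6=1.53 tilt=[ 0.012 -0.001]
  fit tau=0.276+-0.030 last5 0.272
```

```bash

python3 -m creep '{"xyz":[[0,0,0]],"roll":[0.04]}'>/dev/null;python3 show.py 3
python3 -m creep '{"xyz":[[0,0,0]],"roll":[0.04]}'>/dev/null;python3 show.py 3
```

```text
t=25.80 yaw=0.105 tz=0.278 axis=0.278 f=[-0.8 -0.5 -3.3] off_mm=[1.5 0.6] z=0.1617 w=13.8 e6=0.010 qd6=0.32 j6=1.57 tilt=[ 0.013 -0.001]
  fit tau=0.276+-0.034 last5 0.272
t=25.93 yaw=0.065 tz=0.259 axis=0.260 f=[ 0.3  0.3 -3. ] off_mm=[1.5 0.5] z=0.1617 w=13.9 e6=0.024 qd6=0.32 j6=1.61 tilt=[ 0.013 -0.002]
  fit tau=0.252+-0.019 last5 0.279
```

```bash

python3 -m creep '{"xyz":[[0,0,0]],"roll":[0.04]}'>/dev/null;python3 show.py 3
python3 -m creep '{"xyz":[[0,0,0]],"roll":[0.04]}'>/dev/null;python3 show.py 3
```

```text
t=26.05 yaw=0.025 tz=0.313 axis=0.312 f=[ 0.5 -0.7 -1.7] off_mm=[1.5 0.5] z=0.1616 w=13.8 e6=0.039 qd6=0.32 j6=1.65 tilt=[ 0.013 -0.002]
  fit tau=0.292+-0.036 last5 0.289
t=26.18 yaw=-0.015 tz=0.311 axis=0.311 f=[ 0.7  0.4 -2.3] off_mm=[1.5 0.4] z=0.1617 w=13.8 e6=0.053 qd6=0.32 j6=1.69 tilt=[ 0.013 -0.002]
  fit tau=0.321+-0.024 last5 0.291
```

```bash

python3 -m creep '{"xyz":[[0,0,0]],"roll":[0.04]}'>/dev/null;python3 show.py 3
```

```text
t=26.30 yaw=-0.055 tz=0.320 axis=0.320 f=[ 0.8 -0.1 -2.4] off_mm=[1.5 0.3] z=0.1617 w=13.8 e6=0.068 qd6=0.32 j6=1.73 tilt=[ 0.013 -0.003]
  fit tau=0.337+-0.016 last5 0.296
```

Pass 1 is done: all four bear at about .32–.36. The joint-6 effort is a cleaner gauge than the wrist torque, with a clear contact kink. For pass 2, I flip the wrist half a turn for joint-6 range and go to K1.

```bash

python3 -m creep '{"xyz":[[0,0,0],[0,0,0]],"roll":[0,0]}' 140 40 >/dev/null;python3 show.py 3
python3 -m creep '{"xyz":[[0,0,-20],[0,0,-20],[0,0,-10],[0,0,0],[0,0,0],[0,0,0],[0,0,0],[0,0,0]],"roll":[0,0,0,-0.15,-0.17,-0.17,-0.17,-0.17]}'>/dev/null;python3 show.py 1 .21 2.899
python3 -m creep '{"xyz":[[0,0,0],[0,0,0],[0,0,0],[0,0,0],[0,0,0],[0,0,0],[0,0,0],[0,0,0]],"roll":[-0.17,-0.17,-0.17,-0.17,-0.17,-0.17,-0.17,-0.17]}'>/dev/null;python3 show.py 1 .21 2.899
```

```text
t=26.55 yaw=-0.054 tz=-0.049 axis=-0.050 f=[ 0.  -0.   0.7] off_mm=[1.9 0.4] z=0.1624 w=31.0 e6=0.003 qd6=-0.00 j6=1.73 tilt=[ 0.015 -0.003]
t=27.55 yaw=0.805 tz=0.048 axis=0.103 f=[-0.1 -0.6  0.5] off_mm=[-95.2  -3.1] z=0.2144 w=41.3 e6=1.161 qd6=-1.39 j6=0.87 tilt=[ 0.016 -0.003]
shift [68.2 66.4  5.9] roll -2.094
t=28.55 yaw=2.213 tz=0.006 axis=-0.022 f=[-0.3  0.3  0.3] off_mm=[-96.2  -3.2] z=0.2131 w=40.9 e6=1.160 qd6=-1.39 j6=-0.54 tilt=[ 0.013 -0.003]
shift [-55.   78.9   4.4] roll -0.686
```

```bash

python3 -m creep '{"xyz":[[0,0,0],[0,0,0],[0,0,0],[0,0,0],[0,0,0],[0,0,0]],"roll":[-0.17,-0.17,-0.17,-0.11,0,0]}'>/dev/null;python3 show.py 1 .21 2.899
```

```text
t=29.30 yaw=2.853 tz=-0.022 axis=-0.029 f=[ 0.4  0.1 -0.7] off_mm=[-96.9  -3.3] z=0.2123 w=41.1 e6=-0.015 qd6=0.00 j6=-1.18 tilt=[ 0.011 -0.003]
shift [-91.9  30.7   3.4] roll -0.046
```

```bash

python3 -m creep '{"xyz":[[-22,8,0],[-30,10,0],[-25,8,0],[-14,4,0],[0,0,0],[0,0,0]],"roll":[0,0,0,0,-0.045,0]}'>/dev/null;python3 show.py 1 .161 2.899
```

```text
t=30.05 yaw=2.891 tz=-0.005 axis=-0.005 f=[-0.6  0.1  0.3] off_mm=[ 1.7 -0.5] z=0.2127 w=41.1 e6=-0.086 qd6=0.01 j6=-1.23 tilt=[ 0.011 -0.003]
shift [ 2.3  0.1 51.6] roll -0.008
```

```bash

python3 -m creep '{"xyz":[[1,0,16],[1,0,18],[0,0,16],[0,0,0]],"roll":[-0.008,0,0,0]}'>/dev/null;python3 show.py 1 .161 2.899
python3 -m creep '{"xyz":[[0,0,0],[0,0,0],[0,0,0]],"roll":[0,0,0]}' 255 40 >/dev/null; python3 show.py 1
python3 -m creep '{"xyz":[[0,0,0]],"roll":[0.04]}'>/dev/null;python3 show.py 1
python3 -m creep '{"xyz":[[0,0,0]],"roll":[0.04]}'>/dev/null;python3 show.py 1
python3 -m creep '{"xyz":[[0,0,0]],"roll":[0.04]}'>/dev/null;python3 show.py 1
```

```text
t=30.55 yaw=2.897 tz=0.027 axis=0.027 f=[-0.7  0.1 -0.2] off_mm=[-1.6 -0.2] z=0.1583 w=41.3 e6=-0.001 qd6=0.00 j6=-1.23 tilt=[ 0.008 -0.003]
shift [-1.5  0.5 -2.6] roll -0.002
t=30.93 yaw=2.897 tz=0.179 axis=0.173 f=[ 1.7  9.5 -3.4] off_mm=[-0.7  0.2] z=0.1596 w=14.2 e6=0.094 qd6=-0.02 j6=-1.23 tilt=[ 0.011 -0.002]
t=31.05 yaw=2.857 tz=0.346 axis=0.345 f=[ 0.   0.2 -4.4] off_mm=[-0.6  0.4] z=0.1596 w=14.1 e6=0.064 qd6=0.32 j6=-1.19 tilt=[ 0.011 -0.002]
  fit tau=0.245+-0.000 last5 0.331
t=31.18 yaw=2.817 tz=0.329 axis=0.329 f=[-0.3  0.1 -1.1] off_mm=[-0.6  0.5] z=0.1596 w=13.7 e6=0.128 qd6=0.32 j6=-1.15 tilt=[ 0.011 -0.002]
  fit tau=0.245+-0.000 last5 0.344
t=31.30 yaw=2.777 tz=0.398 axis=0.398 f=[ 0.9  0.3 -1.5] off_mm=[-0.6  0.5] z=0.1596 w=13.7 e6=0.142 qd6=0.32 j6=-1.11 tilt=[ 0.011 -0.003]
  fit tau=0.245+-0.000 last5 0.351
```

e6 + .253 matches the wrist torque. Target .55 means e6 of about .30.

```bash

python3 -m creep '{"xyz":[[0,0,0],[0,0,0],[0,0,0]],"roll":[0.04,0.04,0.04]}'>/dev/null;python3 show.py 1|head -1
python3 -m creep '{"xyz":[[0,0,0],[0,0,0]],"roll":[0.04,0.04]}'>/dev/null;python3 show.py 1|head -1
```

```text
t=31.68 yaw=2.658 tz=0.512 axis=0.512 f=[ 1.1  0.2 -1.3] off_mm=[-0.6  0.5] z=0.1596 w=13.9 e6=0.186 qd6=0.32 j6=-0.99 tilt=[ 0.011 -0.004]
t=31.93 yaw=2.578 tz=0.489 axis=0.489 f=[ 0.2  0.5 -1.5] off_mm=[-0.6  0.5] z=0.1596 w=14.0 e6=0.215 qd6=0.32 j6=-0.91 tilt=[ 0.011 -0.005]
```

```bash

python3 -m creep '{"xyz":[[0,0,0]],"roll":[0.04]}'>/dev/null;python3 show.py 1|head -1
```

```text
t=32.05 yaw=2.539 tz=0.480 axis=0.480 f=[ 0.1  0.4 -1.4] off_mm=[-0.6  0.6] z=0.1596 w=13.6 e6=0.229 qd6=0.32 j6=-0.87 tilt=[ 0.011 -0.005]
```

```bash

python3 -m creep '{"xyz":[[0,0,0]],"roll":[0.04]}'>/dev/null;python3 show.py 1|head -1
```

```text
t=32.17 yaw=2.499 tz=0.514 axis=0.513 f=[ 1.1  0.5 -0.7] off_mm=[-0.5  0.6] z=0.1596 w=13.7 e6=0.243 qd6=0.32 j6=-0.83 tilt=[ 0.011 -0.006]
```

```bash

python3 -m creep '{"xyz":[[0,0,0]],"roll":[0.04]}'>/dev/null;python3 show.py 1|head -1
```

```text
t=32.30 yaw=2.459 tz=0.493 axis=0.493 f=[ 0.6  0.5 -1.4] off_mm=[-0.6  0.6] z=0.1596 w=14.1 e6=0.258 qd6=0.32 j6=-0.79 tilt=[ 0.011 -0.006]
```

```bash

python3 -m creep '{"xyz":[[0,0,0]],"roll":[0.04]}'>/dev/null;python3 show.py 1|head -1
```

```text
t=32.42 yaw=2.420 tz=0.474 axis=0.474 f=[ 0.5  0.5 -1.6] off_mm=[-0.6  0.6] z=0.1596 w=14.1 e6=0.272 qd6=0.32 j6=-0.75 tilt=[ 0.011 -0.007]
```

```bash

python3 -m creep '{"xyz":[[0,0,0]],"roll":[0.04]}'>/dev/null;python3 show.py 1|head -1
```

```text
t=32.55 yaw=2.381 tz=0.524 axis=0.523 f=[ 1.3  0.4 -1.6] off_mm=[-0.5  0.6] z=0.1596 w=13.8 e6=0.286 qd6=0.32 j6=-0.71 tilt=[ 0.011 -0.007]
```

```bash

python3 -m creep '{"xyz":[[0,0,0]],"roll":[0.04]}'>/dev/null;python3 show.py 1|head -1
```

```text
t=32.67 yaw=2.341 tz=0.571 axis=0.571 f=[ 0.7 -0.3 -0.6] off_mm=[-0.5  0.6] z=0.1596 w=13.9 e6=0.301 qd6=0.31 j6=-0.67 tilt=[ 0.011 -0.008]
```

```bash

python3 -m creep '{"xyz":[[0,0,0],[0,0,0]],"roll":[0,0]}' 140 40 >/dev/null;python3 show.py 1
python3 -m creep '{"xyz":[[0,0,-20],[0,0,-20],[0,0,-10],[0,0,0],[0,0,0],[0,0,0],[0,0,0],[0,0,0]],"roll":[0,0,0,-0.15,-0.15,-0.13,0,0]}'>/dev/null;python3 show.py 4 .21 2.773
```

```text
t=32.92 yaw=2.342 tz=0.055 axis=0.055 f=[ 0.8 -1.3 -0.1] off_mm=[-0.2  0.7] z=0.1602 w=31.2 e6=0.001 qd6=-0.00 j6=-0.67 tilt=[ 0.012 -0.007]
t=33.92 yaw=2.783 tz=0.053 axis=0.029 f=[-0.5 -0.8  1. ] off_mm=[ 91.5 100.6] z=0.2119 w=41.5 e6=-0.018 qd6=0.00 j6=-1.11 tilt=[ 0.012 -0.007]
shift [  50.4 -126.3    1.5] roll 0.01
```

```bash

python3 -m creep '{"xyz":[[12,-30,0],[16,-40,0],[13,-33,0],[7,-18,0],[2,-5,0],[0,0,0],[0,0,0]],"roll":[0,0,0,0,0,0,0]}'>/dev/null;python3 show.py 4 .161 2.773
```

```text
t=34.80 yaw=2.778 tz=0.014 axis=0.014 f=[ 0.   1.1 -0.5] off_mm=[-0.  -0.7] z=0.2109 w=40.9 e6=-0.003 qd6=0.00 j6=-1.28 tilt=[ 0.015 -0.006]
shift [ 1.   0.7 49.9] roll 0.005
```

```bash

python3 -m creep '{"xyz":[[1,0,16],[0,0,18],[0,0,14],[0,0,0]],"roll":[0,0,0,0]}'>/dev/null;python3 show.py 4 .161 2.773
python3 -m creep '{"xyz":[[0,0,0],[0,0,0],[0,0,0]],"roll":[0,0,0]}' 255 40 >/dev/null; python3 show.py 4
python3 -m creep '{"xyz":[[0,0,0]],"roll":[0.04]}'>/dev/null;python3 show.py 4|head -1
python3 -m creep '{"xyz":[[0,0,0]],"roll":[0.04]}'>/dev/null;python3 show.py 4|head -1
python3 -m creep '{"xyz":[[0,0,0]],"roll":[0.04]}'>/dev/null;python3 show.py 4|head -1
```

```text
t=35.30 yaw=2.781 tz=0.030 axis=0.031 f=[-0.2  0.4  0.4] off_mm=[2.6 1.7] z=0.1613 w=41.6 e6=-0.001 qd6=0.00 j6=-1.28 tilt=[ 0.017 -0.005]
shift [ 1.9 -2.5  0.3] roll 0.008
t=35.67 yaw=2.783 tz=-0.202 axis=-0.242 f=[ -3.7 -13.2  -0.3] off_mm=[ 2.9 -0.4] z=0.1624 w=14.1 e6=-0.137 qd6=0.00 j6=-1.28 tilt=[ 0.017 -0.011]
t=35.80 yaw=2.742 tz=0.348 axis=0.356 f=[ 1.8  2.6 -2.9] off_mm=[ 2.8 -0.7] z=0.1624 w=14.1 e6=0.033 qd6=0.33 j6=-1.24 tilt=[ 0.017 -0.011]
t=35.92 yaw=2.702 tz=0.377 axis=0.378 f=[ 0.3  0.2 -2.2] off_mm=[ 2.8 -0.8] z=0.1625 w=14.0 e6=0.102 qd6=0.32 j6=-1.20 tilt=[ 0.017 -0.011]
t=36.05 yaw=2.661 tz=0.388 axis=0.387 f=[ 0.  -0.5 -1.3] off_mm=[ 2.7 -1. ] z=0.1624 w=13.5 e6=0.118 qd6=0.32 j6=-1.16 tilt=[ 0.017 -0.011]
```

```bash

python3 -m creep '{"xyz":[[0,0,0],[0,0,0],[0,0,0],[0,0,0]],"roll":[0.04,0.04,0.04,0.04]}'>/dev/null;python3 show.py 4|head -1
python3 -m creep '{"xyz":[[0,0,0],[0,0,0],[0,0,0]],"roll":[0.04,0.04,0.04]}'>/dev/null;python3 show.py 4|head -1
```

```text
t=36.55 yaw=2.501 tz=0.419 axis=0.421 f=[ 1.  -0.  -2.1] off_mm=[ 2.4 -1.4] z=0.1624 w=14.2 e6=0.177 qd6=0.32 j6=-1.00 tilt=[ 0.017 -0.013]
t=36.92 yaw=2.382 tz=0.438 axis=0.438 f=[ 0.5 -0.8 -2.1] off_mm=[ 2.2 -1.7] z=0.1624 w=13.5 e6=0.221 qd6=0.32 j6=-0.88 tilt=[ 0.017 -0.014]
```

```bash

python3 -m creep '{"xyz":[[0,0,0],[0,0,0]],"roll":[0.04,0.04]}'>/dev/null;python3 show.py 4|head -1
python3 -m creep '{"xyz":[[0,0,0]],"roll":[0.04]}'>/dev/null;python3 show.py 4|head -1
```

```text
t=37.17 yaw=2.302 tz=0.487 axis=0.488 f=[-0.1  0.5 -2.5] off_mm=[ 2.  -1.9] z=0.1625 w=13.8 e6=0.251 qd6=0.32 j6=-0.80 tilt=[ 0.017 -0.015]
t=37.30 yaw=2.263 tz=0.549 axis=0.548 f=[ 0.3 -0.5 -1.1] off_mm=[ 1.9 -2. ] z=0.1624 w=13.8 e6=0.265 qd6=0.31 j6=-0.76 tilt=[ 0.016 -0.015]
```

```bash

python3 -m creep '{"xyz":[[0,0,0]],"roll":[0.04]}'>/dev/null;python3 show.py 4|head -1
```

```text
t=37.42 yaw=2.223 tz=0.546 axis=0.546 f=[ 0.2 -0.1 -1.8] off_mm=[ 1.8 -2.1] z=0.1624 w=14.0 e6=0.280 qd6=0.32 j6=-0.72 tilt=[ 0.016 -0.016]
```

```bash

python3 -m creep '{"xyz":[[0,0,0]],"roll":[0.04]}'>/dev/null;python3 show.py 4|head -1
```

```text
t=37.55 yaw=2.184 tz=0.579 axis=0.582 f=[ 1.5 -0.1 -1.9] off_mm=[ 1.7 -2.2] z=0.1624 w=13.9 e6=0.294 qd6=0.32 j6=-0.68 tilt=[ 0.016 -0.016]
```

```bash

sed -i 's/round(y-float(sys.argv\[3\]),3)/round((y-float(sys.argv[3])+np.pi)%(2*np.pi)-np.pi,3)/' show.py
python3 -m creep '{"xyz":[[0,0,0],[0,0,0]],"roll":[0,0]}' 140 40 >/dev/null;python3 show.py 4
python3 -m creep '{"xyz":[[0,0,-20],[0,0,-20],[0,0,-10],[0,0,0],[0,0,0],[0,0,0],[0,0,0],[0,0,0]],"roll":[0,0,0,-0.15,-0.17,-0.17,-0.17,-0.17]}'>/dev/null;python3 show.py 2 .21 -3.034
python3 -m creep '{"xyz":[[0,0,0],[0,0,0],[0,0,0],[0,0,0]],"roll":[-0.15,-0.08,0,0]}'>/dev/null;python3 show.py 2 .21 -3.034
```

```text
t=37.80 yaw=2.184 tz=-0.014 axis=-0.014 f=[-0.1 -0.1 -0. ] off_mm=[ 2.  -2.2] z=0.1631 w=30.9 e6=0.001 qd6=-0.00 j6=-0.68 tilt=[ 0.017 -0.016]
t=38.80 yaw=3.042 tz=0.005 axis=0.026 f=[ 0.3 -0.2 -0.1] off_mm=[-95.5  -5.1] z=0.2148 w=41.1 e6=1.157 qd6=-1.39 j6=-1.54 tilt=[ 0.018 -0.015]
shift [-94.5  14.6   6.4] roll -0.207
t=39.30 yaw=-3.004 tz=0.043 axis=0.102 f=[-0.5 -0.6  0.2] off_mm=[-96.1  -5.1] z=0.2141 w=41.3 e6=-0.013 qd6=0.00 j6=-1.78 tilt=[ 0.016 -0.015]
shift [-95.8  -8.    5.6] roll 0.03
```

```bash

python3 -m creep '{"xyz":[[-22,-2,0],[-32,-3,0],[-26,-2,0],[-14,-1,0],[0,0,0],[0,0,0],[0,0,0]],"roll":[0,0,0,0,0.02,0,0]}'>/dev/null;python3 show.py 2 .161 -3.034
```

```text
t=40.17 yaw=-3.031 tz=-0.009 axis=-0.009 f=[ 0.4 -0.2  0.3] off_mm=[-1.1 -0.2] z=0.2150 w=41.4 e6=-0.001 qd6=0.00 j6=-1.73 tilt=[ 0.014 -0.015]
shift [-0.4  1.  54. ] roll 0.003
```

```bash

python3 -m creep '{"xyz":[[0,1,18],[0,0,19],[0,0,16],[0,0,0]],"roll":[0,0,0,0]}'>/dev/null;python3 show.py 2 .161 -3.034
python3 -m creep '{"xyz":[[0,0,0],[0,0,0],[0,0,0]],"roll":[0,0,0]}' 255 40 >/dev/null; python3 show.py 2
python3 -m creep '{"xyz":[[0,0,0]],"roll":[0.04]}'>/dev/null;python3 show.py 2|head -1
python3 -m creep '{"xyz":[[0,0,0]],"roll":[0.04]}'>/dev/null;python3 show.py 2|head -1
python3 -m creep '{"xyz":[[0,0,0]],"roll":[0.04]}'>/dev/null;python3 show.py 2|head -1
```

```text
t=40.67 yaw=-3.032 tz=-0.016 axis=-0.016 f=[0.6 0.1 0.6] off_mm=[-1.9 -0.2] z=0.1621 w=41.1 e6=-0.002 qd6=0.00 j6=-1.73 tilt=[ 0.016 -0.015]
shift [-1.9  0.   1.1] roll 0.002
t=41.05 yaw=-3.033 tz=0.194 axis=0.185 f=[-1.1  9.3 -2.5] off_mm=[-1.  0.] z=0.1640 w=13.9 e6=0.046 qd6=-0.01 j6=-1.73 tilt=[ 0.019 -0.014]
t=41.17 yaw=-3.073 tz=0.347 axis=0.346 f=[ 0.2  0.8 -3. ] off_mm=[-1.   0.3] z=0.1640 w=14.0 e6=0.012 qd6=0.32 j6=-1.69 tilt=[ 0.019 -0.014]
t=41.30 yaw=-3.113 tz=0.350 axis=0.350 f=[ 0.6 -0.9 -1.8] off_mm=[-1.   0.3] z=0.1640 w=14.3 e6=0.077 qd6=0.32 j6=-1.65 tilt=[ 0.019 -0.014]
t=41.42 yaw=3.129 tz=0.305 axis=0.305 f=[ 0.4 -0.2 -1.9] off_mm=[-1.   0.3] z=0.1640 w=13.6 e6=0.092 qd6=0.32 j6=-1.61 tilt=[ 0.019 -0.014]
```

e6 is .092; about 14 more steps are needed.

```bash

python3 -m creep '{"xyz":[[0,0,0],[0,0,0],[0,0,0],[0,0,0],[0,0,0]],"roll":[0.04,0.04,0.04,0.04,0.04]}'>/dev/null;python3 show.py 2|head -1
python3 -m creep '{"xyz":[[0,0,0],[0,0,0],[0,0,0],[0,0,0]],"roll":[0.04,0.04,0.04,0.04]}'>/dev/null;python3 show.py 2|head -1
```

```text
t=42.05 yaw=2.929 tz=0.385 axis=0.385 f=[ 0.2 -0.3 -1.4] off_mm=[-1.1  0.5] z=0.1640 w=13.5 e6=0.168 qd6=0.32 j6=-1.41 tilt=[ 0.018 -0.014]
t=42.55 yaw=2.769 tz=0.435 axis=0.436 f=[ 0.1 -0.6 -1.9] off_mm=[-1.   0.6] z=0.1640 w=13.7 e6=0.229 qd6=0.32 j6=-1.25 tilt=[ 0.017 -0.015]
```

```bash

python3 -m creep '{"xyz":[[0,0,0],[0,0,0]],"roll":[0.04,0.04]}'>/dev/null;python3 show.py 2|head -1
python3 -m creep '{"xyz":[[0,0,0]],"roll":[0.04]}'>/dev/null;python3 show.py 2|head -1
```

```text
t=42.80 yaw=2.690 tz=0.505 axis=0.505 f=[ 0.3  0.  -1.6] off_mm=[-1.   0.6] z=0.1640 w=13.5 e6=0.258 qd6=0.32 j6=-1.17 tilt=[ 0.017 -0.016]
t=42.92 yaw=2.650 tz=0.593 axis=0.592 f=[ 0.7 -0.3 -0.9] off_mm=[-1.   0.7] z=0.1640 w=13.8 e6=0.272 qd6=0.32 j6=-1.13 tilt=[ 0.017 -0.016]
```

```bash

python3 -m creep '{"xyz":[[0,0,0]],"roll":[0.04]}'>/dev/null;python3 show.py 2|head -1
```

```text
t=43.05 yaw=2.611 tz=0.552 axis=0.552 f=[ 0.1 -0.  -1.8] off_mm=[-1.   0.7] z=0.1640 w=13.7 e6=0.287 qd6=0.31 j6=-1.09 tilt=[ 0.017 -0.016]
```

```bash

python3 -m creep '{"xyz":[[0,0,0]],"roll":[0.03]}'>/dev/null;python3 show.py 2|head -1
python3 -m creep '{"xyz":[[0,0,0],[0,0,0]],"roll":[0,0]}' 140 40 >/dev/null
python3 -m creep '{"xyz":[[0,0,-20],[0,0,-20],[0,0,-10],[0,0,0],[0,0,0],[0,0,0],[0,0,0]],"roll":[0,0,0,-0.15,-0.17,-0.13,0]}'>/dev/null;python3 show.py 3 .21 3.087
```

```text
t=43.17 yaw=2.581 tz=0.539 axis=0.537 f=[ 1.3  0.1 -1.3] off_mm=[-1.   0.7] z=0.1640 w=13.4 e6=0.371 qd6=0.24 j6=-1.06 tilt=[ 0.016 -0.016]
t=44.30 yaw=3.042 tz=0.006 axis=0.111 f=[0.2 0.9 0.4] off_mm=[ 97.8 -91.1] z=0.2159 w=41.1 e6=-0.243 qd6=-0.00 j6=-1.52 tilt=[ 0.017 -0.016]
shift [106.4  81.    2.8] roll -0.045
```

```bash

python3 -m creep '{"xyz":[[25,19,0],[33,25,0],[26,20,0],[16,12,0],[6,4,0],[0,0,0],[0,0,0],[0,0,0]],"roll":[0,0,0,0,0,-0.035,0,0]}'>/dev/null;python3 show.py 3 .161 3.087
```

```text
t=45.30 yaw=3.065 tz=-0.002 axis=-0.002 f=[-0.3  0.5 -0.1] off_mm=[0.2 0.1] z=0.2118 w=41.4 e6=-0.003 qd6=-0.00 j6=-1.38 tilt=[ 0.019 -0.016]
shift [ 1.2  0.6 50.8] roll -0.022
```

```bash

python3 -m creep '{"xyz":[[0,0,16],[0,0,18],[0,0,15],[0,0,0]],"roll":[-0.022,0,0,0]}'>/dev/null;python3 show.py 3 .161 3.087
python3 -m creep '{"xyz":[[0,0,0],[0,0,0],[0,0,0]],"roll":[0,0,0]}' 255 40 >/dev/null; python3 show.py 3
python3 -m creep '{"xyz":[[0,0,0],[0,0,0]],"roll":[0.04,0.04]}'>/dev/null;python3 show.py 3|head -1
python3 -m creep '{"xyz":[[0,0,0]],"roll":[0.04]}'>/dev/null;python3 show.py 3|head -1
```

```text
t=45.80 yaw=3.085 tz=-0.006 axis=-0.005 f=[0.5 0.  0.8] off_mm=[ 3.2 -2.2] z=0.1613 w=41.2 e6=-0.002 qd6=-0.00 j6=-1.40 tilt=[ 0.02  -0.017]
shift [3.3 2.  0.2] roll -0.002
t=46.17 yaw=3.083 tz=0.142 axis=0.198 f=[ 0.7 12.5 -3.6] off_mm=[ 4.4 -0.2] z=0.1625 w=14.0 e6=0.037 qd6=-0.01 j6=-1.40 tilt=[ 0.023 -0.012]
t=46.42 yaw=3.004 tz=0.381 axis=0.374 f=[ 0.7 -1.7 -2.7] off_mm=[ 4.4 -0.2] z=0.1625 w=13.8 e6=0.082 qd6=0.32 j6=-1.32 tilt=[ 0.023 -0.013]
t=46.55 yaw=2.964 tz=0.385 axis=0.381 f=[ 1.5 -1.1 -1.7] off_mm=[ 4.4 -0.4] z=0.1625 w=13.7 e6=0.094 qd6=0.32 j6=-1.28 tilt=[ 0.023 -0.013]
```

```bash

python3 -m creep '{"xyz":[[0,0,0],[0,0,0],[0,0,0],[0,0,0],[0,0,0]],"roll":[0.04,0.04,0.04,0.04,0.04]}'>/dev/null;python3 show.py 3|head -1
python3 -m creep '{"xyz":[[0,0,0],[0,0,0],[0,0,0],[0,0,0]],"roll":[0.04,0.04,0.04,0.04]}'>/dev/null;python3 show.py 3|head -1
```

```text
t=47.17 yaw=2.764 tz=0.459 axis=0.458 f=[ 0.8 -0.6 -1.9] off_mm=[ 4.1 -1.3] z=0.1625 w=14.2 e6=0.168 qd6=0.32 j6=-1.07 tilt=[ 0.023 -0.016]
t=47.67 yaw=2.606 tz=0.525 axis=0.527 f=[ 1.1 -0.1 -0.9] off_mm=[ 3.7 -2. ] z=0.1625 w=13.7 e6=0.227 qd6=0.32 j6=-0.91 tilt=[ 0.023 -0.019]
```

```bash

python3 -m creep '{"xyz":[[0,0,0],[0,0,0]],"roll":[0.04,0.04]}'>/dev/null;python3 show.py 3|head -1
python3 -m creep '{"xyz":[[0,0,0]],"roll":[0.04]}'>/dev/null;python3 show.py 3|head -1
```

```text
t=47.92 yaw=2.527 tz=0.543 axis=0.546 f=[ 2.  -0.5 -2.5] off_mm=[ 3.6 -2.3] z=0.1626 w=13.4 e6=0.256 qd6=0.32 j6=-0.83 tilt=[ 0.022 -0.02 ]
t=48.05 yaw=2.487 tz=0.528 axis=0.526 f=[ 0.2 -0.7 -0.9] off_mm=[ 3.4 -2.4] z=0.1625 w=13.7 e6=0.271 qd6=0.32 j6=-0.79 tilt=[ 0.022 -0.021]
```

```bash

python3 -m creep '{"xyz":[[0,0,0]],"roll":[0.04]}'>/dev/null;python3 show.py 3|head -1
python3 -m creep '{"xyz":[[0,0,0],[0,0,0]],"roll":[0,0]}' 140 40 >/dev/null; python3 show.py 3
python3 -m creep '{"xyz":[[0,0,-20],[0,0,-25],[0,0,-35],[0,0,-30],[0,0,-20],[0,0,0],[0,0,0]],"roll":[0,0,0,0,0,0,0]}' 0; python3 show.py 3
python3 - <<'E'
from h import *
s=read_state();im=get_image("wrist");sc=get_image("scene")
for p,a in red(im,(0,0,560,420)): 
    X=at_z("wrist",p,.1917,s)
    print(p,a,X[:2],*fit(im,s,X[:2]))
cv2.imwrite("pics/end.png",np.hstack([cv2.resize(im[:,:,::-1],(400,300)),cv2.resize(sc[:,:,::-1],(400,300))]))
E
```

```text
t=48.17 yaw=2.448 tz=0.521 axis=0.520 f=[ 0.6 -0.8 -1.5] off_mm=[ 3.3 -2.5] z=0.1625 w=13.5 e6=0.285 qd6=0.32 j6=-0.75 tilt=[ 0.022 -0.022]
t=48.42 yaw=2.448 tz=-0.031 axis=-0.030 f=[ 0.8 -0.2  1.4] off_mm=[ 3.6 -2.4] z=0.1631 w=31.1 e6=0.000 qd6=-0.00 j6=-0.76 tilt=[ 0.023 -0.021]
clock: 49.3
tcp_pos: [0.5326, 0.0658, 0.297]
orientation: [0.014, 0.339, 0.941, -0.006]
wrist_force: [-0.2, 0.4, -0.6]
grip_width: 0.0911
t=49.30 yaw=2.450 tz=-0.020 axis=-0.020 f=[-0.2  0.4 -0.6] off_mm=[-0.   0.5] z=0.2970 w=91.1 e6=-0.001 qd6=0.00 j6=-0.76 tilt=[ 0.023 -0.021]
[275. 208.] 69 [0.5328 0.0655] [ 0.5318  0.0674 -0.5736] 0.7321613236814891
[205.2787 268.0492] 61 [ 0.5368 -0.031 ] [ 0.5422 -0.0584  0.0921] 0.36834772917247144
[337.0357 274.3393] 56 [0.6291 0.0694] [ 0.6578  0.0764 -1.7134] 0.3603002502085071
[267.9259 327.037 ] 54 [ 0.6334 -0.0277] [ 0.6001 -0.0197  0.1136] 0.38078663418029934
```

View pics/end.png

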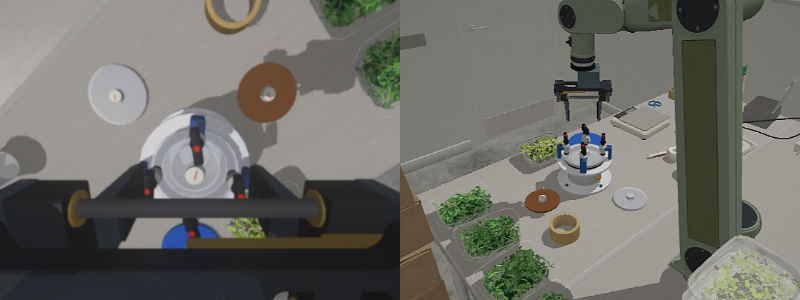

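The last picture shows the gripper open and clear above the chamber. All four knobs are turned about 70° from where they started. The cover is in place, and the tape (565,228), the discs and the trays have not moved. Handing in.

```bash
python3 -c "
from station import *
print(sign_off())"
```

```text
the job is handed in; nothing more can be done
None
```

I tightened the four clamp knobs in two crosswise passes (a, c, b, d each time), let go of everything, and handed in at about 49 s. The final turning torques were about 0.52–0.55 N m. The highest wrist reading was 0.59, below the 0.64 limit.

- **First pass:** I stopped the knobs at roughly 0.32–0.36 N m. By the fits, a was about 0.365, c 0.36, b 0.32 and d 0.34. That leaves a and c somewhat above the 0.32 asked for.
- **Going back to a:** Noise in the torque reading (about ±0.03) made me leave knob a too early and turn c while c was still free. I returned to finish a before c was bearing. It is possible that a was already touching lightly when I first left it.
- **Second pass:** I stopped the knobs at about 0.55 (a), 0.55 (c), 0.55 (b) and 0.52–0.54 (d) N m.
- **Torque gauges disagreed a little:** The joint-6 effort was steadier than the wrist torque, so I used it as the main gauge on the second pass. The two differed by up to about 0.07 N m on single readings. Both gave a load slope nearer 0.36 than the stated 0.5 N m per radian.
- **Final check:** The gripper was open and about 0.1 m above the knobs, with wrist force near zero. In the last pictures the cover and the visible things standing about had not moved. I could not clearly see the cup and label roll in them. Only d's bar angle was readable at the end; it suggested d had sprung back slightly, as it should. The angle fits for a, b and c failed because the gripper blocked the view.

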